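# Load and lock the kitchen grinder stand

### The arm

A 6-joint arm with a two-finger parallel gripper is mounted at the origin on the work surface. World frame = base frame: x ahead of the robot, y to its left, z up, the work surface at z = 0. Lengths are in m, angles in rad, forces in N, time in s.
With the tool pointing down it reaches from about 0.225 to 0.875 m from the base axis. Payload 3.4 kg.
Tool frame: the origin (TCP) lies where the fingers leave the gripper's body, on its centre line; the fingertips stand 73 mm ahead of it and the grasp point (between the pads) lies 54 mm ahead of it (manip.pinch_z is the distance from the TCP to the grasp point, in m); z points along the fingers, y is the line along which they close (so a half turn about z gives the same grasp; the last joint's range is limited). The gripper opens to 85 mm and grips with 20 to 120 N. Pads are 22 mm wide; open, the fingers measure 114 mm over their backs; the gripper's body (76 mm by 85 mm) begins 54 mm behind the grasp point. The pads swing forward as they close: fully open they stand 13 mm farther back than shut.
Start: joints at [1.066, 0.276, 1.505, -0, 1.361, -0.121], TCP at [0.215, 0.533, 0.304] pointing down, gripper open.
Joint ranges: [-2.89, 2.89], [-0.75, 2.08], [0.22, 2.7], [-1.18, 4.32], [0.11, 2.71], [-2.7, 2.7]. Speed limits (rad/s): [2.57, 2.57, 3.14, 3.14, 3.14, 3.14].

### API

Orientations are given as a unit quaternion [w, x, y, z].
In Python, from rig import readout, imaging, manip gives the robot as it stands. The module is installed in compiled form; this text tells all that it offers.
- The arm moves only by the tool servo_tool, never from a script. Its argument "moves" is a list of rows, each an object with "dp": the shift along the tool's x, y, z in units of 0.2 m (1.0 is 0.2 m), a list of three; "delta_rot": the turn, a rotation vector about the tool's x, y, z in units of 0.1 rad (1.0 is 0.1 rad), a list of three; "fingers": the opening, from 0 (shut) to 1 (fully open). In form: [{"dp": [dx, dy, dz], "delta_rot": [wx, wy, wz], "fingers": fingers}, ...]. A call has 1 to 5 rows; each row shifts and turns the commanded pose from where the row before left it, along the tool's axes as they then stand; what a row does not reach is not made up. A row lasts 1/10 s, in which the tool goes at most 50 mm and 8.59 degrees, less where a joint would pass 70% of its speed; a pose out of reach is approached as far as the arm can. A call with a number of a shift or a turn outside -1 to 1 is refused whole. A call with a gripper value outside its range is refused whole. The fingers move at their own pace and stop on an object; "force" is the grip in N (left out, the last holds). Time passes only in rows, so rows that do not move let the fingers close. It gives the time, the measured TCP pose, the force, the opening and the grip force at its end, in the units of the state.
- readout.get_state(): the state, without advancing time (a new reading comes with each control period).
- imaging.get_image(name): name is "scene" or "top" or "wrist"; returns (picture, depth): 420x560x3 uint8, red, green, blue; 420x560 float32, m along the optical axis (not along the pixel's ray), 0 where there is no reading.
- imaging.calibration(name): a dict with "intrinsics" (3x3 intrinsics, pixels), "R" (3x3) and "t" (3): a world point X has camera coordinates R X + t; the wrist camera has in their place "hand_eye" (4x4, takes a point from camera to tool coordinates, whose origin is the TCP and whose axes are the flange's). Camera axes: x right, y down, z forward; pixel columns grow to the right and rows downward; lengths in m; the calibration is good to about 2 mm. A picture is of the moment at which its call begins: read the wrist's pose just before it. calibration takes no time and is no camera call.
- manip.sign_off(): hands the job in; it is judged then, once.
The state is a dict: "clock": time; "qpos": joint angles; "qd": joint speeds; "effort": joint torques, N m; "position": TCP position; "ee_rot": TCP orientation; "contact_force": force on the tool from outside, world axes, zero at the start; "moment": the same for the moment, N m; "width": finger opening in m; "gripper_force": force on a finger pad.
Only numpy, scipy, OpenCV 4.12 (cv2) and the standard library are available. Lean on these libraries where they do the work, as an engineer would, in place of code of your own. Each camera call takes 0.05 s, during which the arm holds its last target. There are 200 camera calls.

### The job

Get the white four-spindle grinder stand ready for work: lift the grey cover cap off its spindle and stand it upright in the open steel tray, and slide every flanged steel sleeve standing on the counter down over a spindle of its own, flange down, until it sits flat on the deck (lower the sleeves, do not drop them). Then slide the stand's clamp bar shut until it presses firmly against the sleeves and leave it there, and last of all press the hinged spring paddle down to its stop, hold it there for a good second and let it come up. Leave the other kitchenware where it is.

Things in the scene. Friction and masses are not known exactly. Their poses are not given: they have to be found in the camera images.
- stand: White grinder stand, a fixed block 330 (its x) by 180 (its y, from -130 to +50) mm, deck 45 mm above the counter. Four upright steel spindles 20 mm in diameter stand in a row along its x axis at x = -114, -38, +38, +114 mm, y = 0; they rise 80 mm above the deck (tops 125 mm above the counter), the top 12 mm tapering to 9 mm. Origin on the counter below the middle of the row; z up.
- spindle_1 (a point): Point on the axis of spindle 1 of the stand at deck height (45 mm above the counter): where the origin of a fully seated sleeve comes.
- spindle_2 (a point): Point on the axis of spindle 2 of the stand at deck height (45 mm above the counter): where the origin of a fully seated sleeve comes.
- spindle_3 (a point): Point on the axis of spindle 3 of the stand at deck height (45 mm above the counter): where the origin of a fully seated sleeve comes.
- spindle_4 (a point): Point on the axis of spindle 4 of the stand at deck height (45 mm above the counter): where the origin of a fully seated sleeve comes.
- sleeve_1: Flanged steel sleeve (thick tube), 60 mm tall: a foot flange 68 mm in diameter and 12 mm high, above it a body 52 mm in diameter, 23 mm bore right through, about 0.3 kg; stands flange down on the counter and goes on a spindle flange down. Origin at the centre of its underside, z up along the bore. May be absent.
- sleeve_2: Flanged steel sleeve (thick tube), 60 mm tall: a foot flange 68 mm in diameter and 12 mm high, above it a body 52 mm in diameter, 23 mm bore right through, about 0.3 kg; stands flange down on the counter and goes on a spindle flange down. Origin at the centre of its underside, z up along the bore. May be absent.
- sleeve_3: Flanged steel sleeve (thick tube), 60 mm tall: a foot flange 68 mm in diameter and 12 mm high, above it a body 52 mm in diameter, 23 mm bore right through, about 0.3 kg; stands flange down on the counter and goes on a spindle flange down. Origin at the centre of its underside, z up along the bore. May be absent.
- sleeve_4: Flanged steel sleeve (thick tube), 60 mm tall: a foot flange 68 mm in diameter and 12 mm high, above it a body 52 mm in diameter, 23 mm bore right through, about 0.3 kg; stands flange down on the counter and goes on a spindle flange down. Origin at the centre of its underside, z up along the bore. May be absent.
- cover_1: Grey plastic cover cap that at the start stands over spindle 1 if it is present (one of the four is): a tube 44 mm outside, 28 mm inside, 90 mm tall with a closed top and on it a grip knob 22 mm in diameter from 90 to 122 mm above its underside; 0.12 kg. Origin at the centre of its underside, z up.
- cover_2: Grey plastic cover cap that at the start stands over spindle 2 if it is present (one of the four is): a tube 44 mm outside, 28 mm inside, 90 mm tall with a closed top and on it a grip knob 22 mm in diameter from 90 to 122 mm above its underside; 0.12 kg. Origin at the centre of its underside, z up.
- cover_3: Grey plastic cover cap that at the start stands over spindle 3 if it is present (one of the four is): a tube 44 mm outside, 28 mm inside, 90 mm tall with a closed top and on it a grip knob 22 mm in diameter from 90 to 122 mm above its underside; 0.12 kg. Origin at the centre of its underside, z up.
- cover_4: Grey plastic cover cap that at the start stands over spindle 4 if it is present (one of the four is): a tube 44 mm outside, 28 mm inside, 90 mm tall with a closed top and on it a grip knob 22 mm in diameter from 90 to 122 mm above its underside; 0.12 kg. Origin at the centre of its underside, z up.
- tray: Open steel tray, fixed, 130 by 130 mm outside, 30 mm high, walls and floor 4 mm. Origin at the centre of its underside, x and y along its sides.
- clamp (a joint): Slide of the clamp bar, m: 0 = fully open, grows as the bar moves along the stand's +y towards the spindles; it meets the seated sleeves at about 0.040 (0.037 to 0.043). End stop 0.055. It stays where it is left; 3 N of friction.
- clamp_bar: Aluminium clamp bar on the stand, 320 mm long along the stand's x, 12 mm thick, top 24 mm above the deck. Origin in the middle of the face that meets the sleeves, at deck height; axes as the stand's.
- clamp_grip (a point): Grip point of the clamp's black upright handle post (40 mm along the stand's x, 16 mm along its y, its top 80 mm above the deck): on the post's axis, 62 mm above the deck, 48 mm behind the bar's front face. Moves with the bar.
- paddle_base: Fixed dark base of the spring paddle, 135 by 90 mm. Origin at the centre of its underside; its -x is the free end of the paddle, the hinge is at x = +55 mm, 34 mm above the counter, along y.
- paddle (a joint): Hinge of the spring paddle, rad: 0 = up, at rest (the plate slopes up towards its free end), 0.25 = down on its stop (plate level). Springs back; about 3 N on the pad starts it and 10 N brings it to the stop.
- paddle_pad (a point): Where to press the paddle: middle of its black rubber pad, on the top face of the 60 mm wide plate, 90 mm from the hinge. About 61 mm above the counter at rest and 39 mm when down.
- canister: Steel spice canister with a closed dark lid, 56 mm diameter, 88 mm tall, not part of the job. Origin at the centre of its underside.
- food_can: Flat brass-coloured food can, 66 mm diameter, 45 mm tall, not part of the job. Origin at the centre of its underside.
- ramekin: White ceramic bowl, 80 mm wide, 45 mm tall, not part of the job. Origin at the centre of its underside.
- spoon: Steel spoon 170 mm long lying on the counter, not part of the job. Origin at its underside, handle towards -x.
Not all that is in view belongs to the job. What is shaped like the sleeve_4 but green is not meant.

How it is judged:
On the way, in this order (a step that is already met when the one before it is completed fails the run):
1. The cover cap stands in the tray and every sleeve sits fully down on a spindle (x of cover_1 in the frame of tray between -0.05 and 0.05 m and y of cover_1 in the frame of tray between -0.05 and 0.05 m and z of each of cover_1, cover_2, cover_3, cover_4 in the frame of tray below 0.012 m and angle between each of cover_1, cover_2, cover_3, cover_4's own z axis and vertical below 0.15 rad and x of cover_2 in the frame of tray between -0.05 and 0.05 m and y of cover_2 in the frame of tray between -0.05 and 0.05 m and x of cover_3 in the frame of tray between -0.05 and 0.05 m and y of cover_3 in the frame of tray between -0.05 and 0.05 m and x of cover_4 in the frame of tray between -0.05 and 0.05 m and y of cover_4 in the frame of tray between -0.05 and 0.05 m and (distance between sleeve_1 and spindle_1 below 0.006 m or distance between sleeve_1 and spindle_2 below 0.006 m or distance between sleeve_1 and spindle_3 below 0.006 m or distance between sleeve_1 and spindle_4 below 0.006 m) and angle between each of sleeve_1, sleeve_2, sleeve_3, sleeve_4's own z axis and vertical below 0.06 rad and (distance between sleeve_2 and spindle_1 below 0.006 m or distance between sleeve_2 and spindle_2 below 0.006 m or distance between sleeve_2 and spindle_3 below 0.006 m or distance between sleeve_2 and spindle_4 below 0.006 m) and (distance between sleeve_3 and spindle_1 below 0.006 m or distance between sleeve_3 and spindle_2 below 0.006 m or distance between sleeve_3 and spindle_3 below 0.006 m or distance between sleeve_3 and spindle_4 below 0.006 m) and (distance between sleeve_4 and spindle_1 below 0.006 m or distance between sleeve_4 and spindle_2 below 0.006 m or distance between sleeve_4 and spindle_3 below 0.006 m or distance between sleeve_4 and spindle_4 below 0.006 m)), for 0.2 s.
2. The clamp bar presses on the seated sleeves with more than 2 N in all (all of step 1 and contact force between clamp_bar and anything else above 2 N and (contact force between clamp_bar and sleeve_1 above 0.5 N or contact force between clamp_bar and sleeve_2 above 0.5 N or contact force between clamp_bar and sleeve_3 above 0.5 N or contact force between clamp_bar and sleeve_4 above 0.5 N)), for 0.2 s.
3. The paddle is held down at its stop (value of joint paddle above 0.225 rad and value of joint clamp above 0.034 m), for 0.7 s.
4. The paddle is up again (value of joint paddle below 0.03 rad), for 0.2 s.
At the end, for the whole second after the job is handed in: Each sleeve within 6 mm of its seated place on a spindle, upright to 0.06 rad; cap upright (0.15 rad) on the tray floor, within 50 mm of its middle in x and y; clamp above 0.034, paddle below 0.03; sleeves and cap at rest (all of step 1 and linear speed of each of sleeve_1, sleeve_2, sleeve_3, sleeve_4, cover_1, cover_2, cover_3, cover_4 below 0.02 m/s and value of joint clamp above 0.034 m and value of joint paddle below 0.03 rad); the robot touches nothing.
It fails at once if A sleeve is dropped down a spindle (faster than 0.85 m/s) ((linear speed of sleeve_1 above 0.85 m/s and x of sleeve_1 in the frame of stand between -0.13 and 0.13 m and y of sleeve_1 in the frame of stand between -0.012 and 0.012 m and z of sleeve_1 in the frame of stand below 0.12 m) or (linear speed of sleeve_2 above 0.85 m/s and x of sleeve_2 in the frame of stand between -0.13 and 0.13 m and y of sleeve_2 in the frame of stand between -0.012 and 0.012 m and z of sleeve_2 in the frame of stand below 0.12 m) or (linear speed of sleeve_3 above 0.85 m/s and x of sleeve_3 in the frame of stand between -0.13 and 0.13 m and y of sleeve_3 in the frame of stand between -0.012 and 0.012 m and z of sleeve_3 in the frame of stand below 0.12 m) or (linear speed of sleeve_4 above 0.85 m/s and x of sleeve_4 in the frame of stand between -0.13 and 0.13 m and y of sleeve_4 in the frame of stand between -0.012 and 0.012 m and z of sleeve_4 in the frame of stand below 0.12 m)).
It fails at once if A piece of the other kitchenware is moved more than 50 mm or knocked over (distance of any of canister, food_can, ramekin, spoon from where it was at the start of the episode above 0.05 m or angle between any of canister, food_can, ramekin's own z axis and vertical above 0.7 rad).
Of sleeve_1, sleeve_2, sleeve_3, sleeve_4 only 2 to 4 are there at a start; the rules pass over those that are not, and their reading is None.
Of cover_1, cover_2, cover_3, cover_4 only 1 to 1 are there at a start; the rules pass over those that are not, and their reading is None.
At some moment in a run one of sleeve_1, sleeve_2, sleeve_3, sleeve_4 may be knocked a few centimetres aside while the robot is not near it.
It also fails if it takes over 210 s, if anything falls off the work surface, if the arm or the gripper's body presses on something with over 40 N, if the wrist force passes 120 N, or if a joint passes its speed limit or range.

## Working session

There is one attempt and no reset: what is moved stays moved. The work goes in short steps, Python scripts to look and compute and a tool call to move; the robot and the scene stay as the last step left them, time stands still between calls to the robot, and variables do not carry over. Pictures are saved under pics/ and viewed, at most 14 in all, crops included, and the job is handed in when it is done.

Besides the shell and the picture viewer there is one more tool, called after "Call:" as name([rows], argument=value, ...), one row to a line, values as JSON. servo_tool: Moves the arm, as the interface text tells. Its arguments: {"type":"object","properties":{"moves":{"type":"array"},"force":{"type":"number"}},"required":["moves"]}

```bash
mkdir -p pics
cat > h.py <<'E'
import numpy as np,cv2
from rig import readout,imaging,manip
from scipy.spatial.transform import Rotation as Rn
def save(n,f,crop=None,s=1):
    p,d=imaging.get_image(n); np.savez('pics/'+f,p=p,d=d); 
    if crop: p=p[crop[1]:crop[3],crop[0]:crop[2]]
    cv2.imwrite('pics/'+f+'.png',cv2.resize(p,None,fx=s,fy=s,interpolation=cv2.INTER_CUBIC)[:,:,::-1]); return p,d
def cam(n,st=None):
    c=imaging.calibration(n)
    if n!='wrist': return c['intrinsics'],c['R'],c['t']
    st=st or readout.get_state(); w=st['ee_rot']; T=np.eye(4)
    T[:3,:3]=Rn.from_quat([w[1],w[2],w[3],w[0]]).as_matrix();T[:3,3]=st['position']
    M=np.linalg.inv(T@c['hand_eye']); return c['intrinsics'],M[:3,:3],M[:3,3]
def ray(C,u,v):
    K,R,t=C; return -R.T@t, R.T@np.linalg.solve(K,[u,v,1])
def atz(C,u,v,z):
    o,d=ray(C,u,v); return o+d*(z-o[2])/d[2]
def cloud(C,d):
    K,R,t=C; v,u=np.mgrid[:d.shape[0],:d.shape[1]]
    P=np.stack([(u-K[0,2])/K[0,0]*d,(v-K[1,2])/K[1,1]*d,d],-1); W=(P-t)@R; W[d==0]=np.nan; return W
def tri(*a):
    A=0;b=0
    for C,u,v in a:
        o,d=ray(C,u,v);d=d/np.linalg.norm(d);M=np.eye(3)-np.outer(d,d);A=A+M;b=b+M@o
    return np.linalg.solve(A,b)
E
python3 - <<'E'
from h import *
print(readout.get_state())
for n in('scene','top'):
    p,d=save(n,n+'0',s=1.4); C=cam(n); print(n,C[0].tolist(),(-C[1].T@C[2]).round(3), (d==0).mean())
E
```

```text
{'clock': 0.0, 'qpos': array([ 1.06602245e+00,  2.76538163e-01,  1.50614192e+00, -2.73715014e-05,
        1.36067009e+00, -1.21017937e-01]), 'qd': array([ 1.89228326e-04, -4.03379230e-05,  2.17781039e-03, -1.80494973e-05,
       -4.45186802e-04, -3.79294617e-04]), 'effort': array([-1.56273627e-04, -4.16792500e+01, -2.45808792e+01, -1.09034270e-04,
        1.13103987e-02,  1.38629571e-05]), 'position': array([0.21510942, 0.53281412, 0.30306849]), 'ee_rot': array([-2.57762612e-04,  1.90699849e-01,  9.81648000e-01, -8.40210100e-04]), 'contact_force': array([ 0.03635968,  0.17882892, -0.74740451]), 'moment': array([-0.00952478, -0.02854019,  0.0357514 ]), 'gripper_force': 0.0, 'width': 0.08538421479571608}
scene [[539.8062385570722, 0.0, 285.4369580816921], [0.0, 539.8062385570722, 202.07727883172328], [0.0, 0.0, 1.0]] [ 1.43  -0.158  1.056] 0.00399234693877551
top [[418.3838818275556, 0.0, 281.79610032180875], [0.0, 418.3838818275556, 203.73382092748002], [0.0, 0.0, 1.0]] [0.39  0.026 1.305] 0.004005102040816327
```

View pics/top0.png

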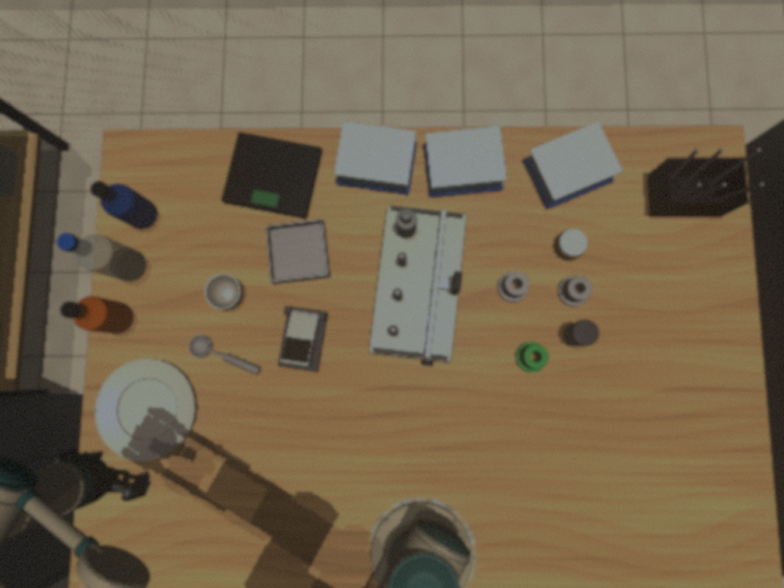

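View pics/scene0.png

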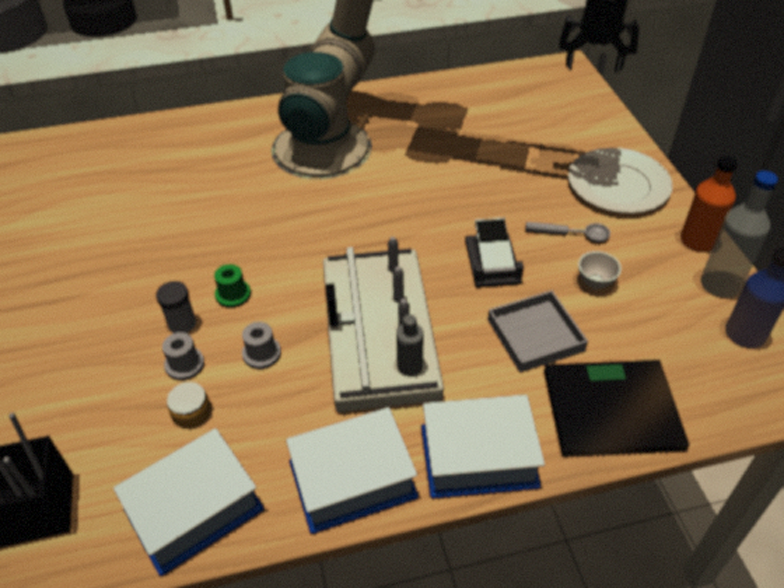

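The top view (784 px wide) shows two steel sleeves at (514,287) and (575,291), and the same shape in green at (533,357), which is excluded. The dark canister is at (580,333), the food can at (572,243) and the ramekin at (223,292). The capped spindle is the far one at (405,222), with free spindles at (401,258), (397,294) and (393,330). The clamp post is at (456,283), the tray at (298,251), and the paddle at (303,338) with its pad at the near end, about (297,350).

Next I'll confirm the sleeves in a crop and measure from depth in both views.

Run:
```python
from h import *
D={n:np.load(f'pics/{n}0.npz') for n in('top','scene')}
W={n:cloud(cam(n),D[n]['d']) for n in D}
p=D['top']['p'][140:270,250:440]; cv2.imwrite('pics/c1.png',cv2.resize(p,None,fx=4,fy=4,interpolation=cv2.INTER_CUBIC)[:,:,::-1])
C=cam('top')
things={'slA':(514,287,.06),'slB':(575,291,.06),'green':(533,357,.06),'can':(580,333,.088),'food':(572,243,.045),'ram':(223,292,.045),'cap':(405,218,.21),'s3':(401,258,.12),'s2':(397,294,.12),'s1':(393,330,.12),'post':(456,283,.125),'tray':(298,251,0.004),'pad':(297,350,.06)}
for k,(u,v,z) in things.items():
    a=atz(C,u/1.4,v/1.4,z)
    o=[k,a.round(3)]
    for n in W:
        w=W[n].reshape(-1,3); q=w[np.hypot(w[:,0]-a[0],w[:,1]-a[1])<.035]; 
        if k in('tray',): q=q
        zt=np.nanpercentile(q[:,2],97) if len(q) else np.nan; q=q[(q[:,2]>zt-.008)]
        o+= [n,zt.round(4),((q.min(0)+q.max(0))/2).round(4) if len(q) else 0,len(q)]
    print(*o)
```

```text
slA [ 0.563 -0.202  0.06 ] top 0.0621 [ 0.5726 -0.2065  0.0609] 185 scene 0.0622 [ 0.5722 -0.2049  0.0601] 251
slB [ 0.554 -0.331  0.06 ] top 0.0631 [ 0.5632 -0.339   0.0604] 170 scene 0.062 [ 0.5631 -0.3379  0.0589] 249
green [ 0.415 -0.237  0.06 ] top 0.0627 [ 0.4177 -0.243   0.0609] 195 scene 0.0616 [ 0.4202 -0.2403  0.0594] 208
can [ 0.463 -0.329  0.088] top 0.0904 [ 0.466  -0.3379  0.0877] 270 scene 0.0896 [ 0.4646 -0.3367  0.0869] 311
food [ 0.662 -0.333  0.045] top 0.0485 [ 0.6657 -0.3335  0.0465] 283 scene 0.047 [ 0.6644 -0.3326  0.0441] 473
ram [0.554 0.429 0.045] top 0.0439 [0.5509 0.4239 0.0433] 40 scene 0.045 [0.5545 0.4253 0.0429] 77
cap [0.676 0.031 0.21 ] top 0.1673 [0.6952 0.0303 0.166 ] 46 scene 0.1662 [0.6973 0.0321 0.1638] 79
s3 [0.615 0.039 0.12 ] top 0.1225 [0.6205 0.0391 0.1217] 29 scene 0.1229 [0.6249 0.0416 0.1225] 36
s2 [0.54  0.047 0.12 ] top 0.1223 [0.5451 0.0477 0.1213] 30 scene 0.1215 [0.5494 0.0496 0.121 ] 42
s1 [0.467 0.055 0.12 ] top 0.1221 [0.4693 0.0574 0.1209] 33 scene 0.1212 [0.4733 0.0587 0.1202] 36
post [ 0.562 -0.073  0.125] top 0.1267 [ 0.5688 -0.0737  0.1243] 78 scene 0.1256 [ 0.5707 -0.0729  0.1228] 91
tray [0.654 0.275 0.004] top 0.0088 [0.6534 0.2756 0.0077] 330 scene 0.0069 [0.6536 0.2748 0.0047] 474
pad [0.428 0.26  0.06 ] top 0.0678 [0.424  0.2637 0.0651] 206 scene 0.0677 [0.4259 0.2656 0.0648] 187
```

View pics/c1.png

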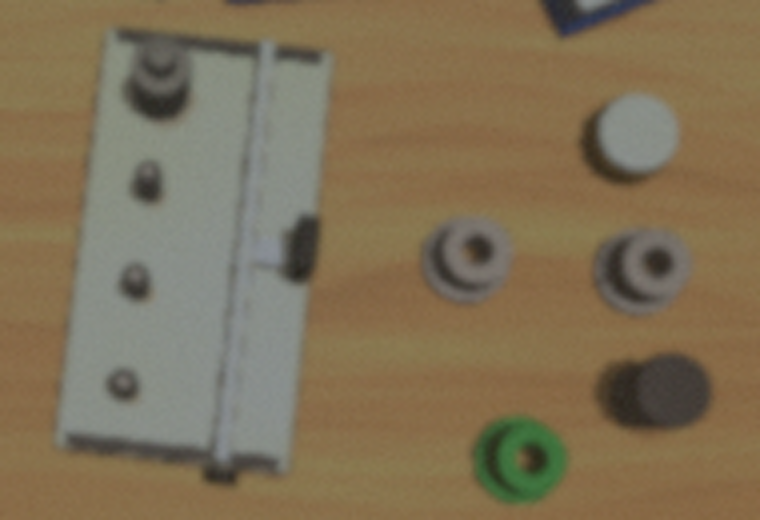

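The crop confirms it: two grey sleeves in the top view at (467,258) and (642,268) in crop pixels, and the green decoy at (520,460) left out. Both views agree on heights: sleeves about 61 mm, spindles about 122 mm, knob about 167 mm. I'll align the tool with the stand and move over the cap.

Call:
servo_tool([
  {"dp": [0, 0, 0], "delta_rot": [0, 0, -1], "fingers": 1},
  {"dp": [0, 0, 0], "delta_rot": [0, 0, -1], "fingers": 1},
  {"dp": [0, 0, 0], "delta_rot": [0, 0, -0.7], "fingers": 1},
  {"dp": [0, 0, 0], "delta_rot": [0, 0, 0], "fingers": 1},
  {"dp": [0, 0, 0], "delta_rot": [0, 0, 0], "fingers": 1},
], force=40)

```text
clock: 0.6
position: [0.2152, 0.5331, 0.3036]
ee_rot: [-0.0, 0.058, 0.998, -0.0]
contact_force: [0.0, 0.0, -0.4]
width: 0.0851
gripper_force: 0.0
```

```bash
cat > go.py <<'E'
import sys
from h import *
# go.py x y z(TCP): units of dp total and rows
def go(t,yaw=1.4551):
    s=readout.get_state(); w=s['ee_rot']; R=Rn.from_quat([w[1],w[2],w[3],w[0]])
    d=R.inv().apply(np.array(t)-s['position']); y=R.apply([0,1,0])
    goal=Rn.from_matrix(np.array([[-np.sin(yaw),np.cos(yaw),0],[np.cos(yaw),np.sin(yaw),0],[0,0,-1]]).T.T)
    print('pos',s['position'].round(4),'F',s['contact_force'].round(1),'w',round(s['width'],4),'gf',round(s['gripper_force'],1),'t',round(s['clock'],1))
    print('dp units',(d/.2).round(3),'rows>=',int(np.ceil(np.linalg.norm(d)/.05)),'rot units',((R.inv()*goal).as_rotvec()/.1).round(3))
if __name__=='__main__': go([float(a) for a in sys.argv[1:4]])
E
python3 go.py .697 .0315 .304
```

```text
pos [0.2152 0.5331 0.3036] F [ 0.   0.  -0.4] w 0.0851 gf 0.0 t 0.6
dp units [-2.681e+00 -2.214e+00 -1.000e-03] rows>= 14 rot units [-0.006 -0.002  0.004]
```

Call:
servo_tool([
  {"dp": [-0.179, -0.148, 0], "delta_rot": [0, 0, 0], "fingers": 1},
  {"dp": [-0.179, -0.148, 0], "delta_rot": [0, 0, 0], "fingers": 1},
  {"dp": [-0.179, -0.148, 0], "delta_rot": [0, 0, 0], "fingers": 1},
  {"dp": [-0.179, -0.148, 0], "delta_rot": [0, 0, 0], "fingers": 1},
  {"dp": [-0.179, -0.148, 0], "delta_rot": [0, 0, 0], "fingers": 1},
])

```text
clock: 1.1
position: [0.3773, 0.3644, 0.304]
ee_rot: [0.0, 0.057, 0.998, 0.0]
contact_force: [0.2, 0.4, -0.2]
width: 0.0853
gripper_force: 0.0
```

Call:
servo_tool([
  {"dp": [-0.179, -0.148, 0], "delta_rot": [0, 0, 0], "fingers": 1},
  {"dp": [-0.179, -0.148, 0], "delta_rot": [0, 0, 0], "fingers": 1},
  {"dp": [-0.179, -0.148, 0], "delta_rot": [0, 0, 0], "fingers": 1},
  {"dp": [-0.179, -0.148, 0], "delta_rot": [0, 0, 0], "fingers": 1},
  {"dp": [-0.179, -0.148, 0], "delta_rot": [0, 0, 0], "fingers": 1},
])

```text
clock: 1.6
position: [0.5384, 0.1968, 0.3039]
ee_rot: [0.0, 0.058, 0.998, 0.0]
contact_force: [1.0, 0.6, 0.8]
width: 0.0855
gripper_force: 0.0
```

Call:
servo_tool([
  {"dp": [-0.179, -0.148, 0], "delta_rot": [0, 0, 0], "fingers": 1},
  {"dp": [-0.179, -0.148, 0], "delta_rot": [0, 0, 0], "fingers": 1},
  {"dp": [-0.179, -0.148, 0], "delta_rot": [0, 0, 0], "fingers": 1},
  {"dp": [-0.179, -0.148, 0], "delta_rot": [0, 0, 0], "fingers": 1},
  {"dp": [0, 0, 0], "delta_rot": [0, 0, 0], "fingers": 1},
])

```text
clock: 2.1
position: [0.67, 0.0595, 0.3025]
ee_rot: [0.001, 0.06, 0.998, -0.001]
contact_force: [-0.4, 0.8, -1.2]
width: 0.0858
gripper_force: 0.0
```

Run:
```python
from h import *
from go import go
go([.697,.0315,.304])
s=readout.get_state(); p,d=save('wrist','w1',s=1.4); W=cloud(cam('wrist',s),d)
np.save('pics/w1W',W)
c=imaging.calibration('wrist'); print(c['hand_eye'].round(3))
w=W.reshape(-1,3)
for n,a in {'cap':(.697,.0315),'s3':(.6225,.0405),'s2':(.547,.049)}.items():
    q=w[np.hypot(w[:,0]-a[0],w[:,1]-a[1])<.03]; zt=np.nanpercentile(q[:,2],97) if len(q) else 0
    for dz in(.006,.02):
        g=q[q[:,2]>zt-dz]; print(n,zt,((g.min(0)+g.max(0))/2).round(4) if len(g) else 0,len(g))
```

```text
pos [0.67   0.0595 0.3025] F [-0.4  0.8 -1.2] w 0.0858 gf 0.0 t 2.1
dp units [-0.151 -0.123 -0.007] rows>= 1 rot units [-0.026  0.022 -0.046]
[[ 0.    -0.964 -0.265  0.067]
 [ 1.     0.    -0.     0.001]
 [ 0.    -0.265  0.964 -0.069]
 [ 0.     0.     0.     1.   ]]
cap 0.2584942726349577 [0.6733 0.0167 0.2618] 241
cap 0.2584942726349577 [0.6733 0.0167 0.2574] 329
s3 0.32283262186916456 [0.6494 0.0404 0.3211] 2200
s3 0.32283262186916456 [0.6496 0.0379 0.3141] 5571
s2 0.12396177327754505 [0.5425 0.0499 0.1221] 471
s2 0.12396177327754505 [0.5429 0.0499 0.1153] 885
```

View pics/w1.png

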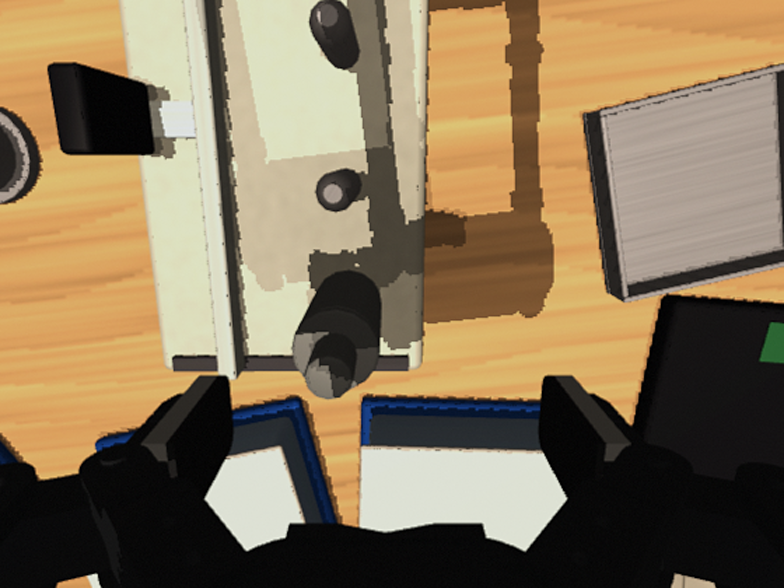

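The wrist view shows the knob top at about (326,380), the tip of spindle 3 at (331,194) and the tip of spindle 2 at (325,14). I'll turn these into positions using the depth at the same pixels.

Run:
```python
from h import *
W=np.load('pics/w1W.npy'); s=readout.get_state(); s2=dict(s)
for u,v in((326,380),(331,194),(325,14)):
    a=W[int(v/1.4)-1:int(v/1.4)+2,int(u/1.4)-1:int(u/1.4)+2].reshape(-1,3); print(np.nanmedian(a,0).round(4))
from go import go; go([.697,.0315,.25])
```

```text
[0.6934 0.0306 0.1663]
[0.6178 0.0398 0.124 ]
[0.5423 0.0488 0.1245]
pos [0.6679 0.062  0.3026] F [0.4 0.4 0.8] w 0.0857 gf 0.0 t 2.1
dp units [-0.163 -0.134  0.263] rows>= 2 rot units [-0.004 -0.009 -0.03 ]
```

Call:
servo_tool([
  {"dp": [-0.075, -0.08, 0], "delta_rot": [0, 0, 0], "fingers": 1},
  {"dp": [-0.075, -0.08, 0], "delta_rot": [0, 0, 0], "fingers": 1},
  {"dp": [0, 0, 0], "delta_rot": [0, 0, 0], "fingers": 1},
  {"dp": [0, 0, 0], "delta_rot": [0, 0, 0], "fingers": 1},
  {"dp": [0, 0, 0], "delta_rot": [0, 0, 0], "fingers": 1},
])

```text
clock: 2.65
position: [0.6917, 0.0304, 0.3041]
ee_rot: [-0.0, 0.056, 0.998, 0.0]
contact_force: [0.5, 1.1, 0.3]
width: 0.0854
gripper_force: 0.0
```

Run:
```python
from h import *
from go import go
go([.695,.031,.212])
s=readout.get_state(); p,d=save('wrist','w2',(150,0,350,420),1.4); W=cloud(cam('wrist',s),d); np.save('pics/w2W',W)
print(readout.get_state()['position'])
```

```text
pos [0.6917 0.0304 0.3041] F [0.5 1.1 0.3] w 0.0854 gf 0.0 t 2.6
dp units [-0.016  0.005  0.46 ] rows>= 2 rot units [ 0.006 -0.006  0.027]
[0.69169794 0.03044123 0.30414925]
```

View pics/w2.png

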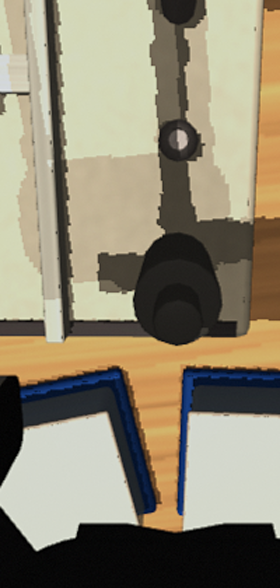

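Now stationary: the knob top is centred at about (178,322) and the spindle 3 tip at (179,139), in crop pixels.

Run:
```python
from h import *
W=np.load('pics/w2W.npy');C=cam('wrist')
for u,v,z in((277.5,230,.167),(278,99.3,.125)):
    a=W[int(v)-1:int(v)+2,int(u)-1:int(u)+2].reshape(-1,3); print(np.nanmedian(a,0).round(4),atz(C,u,v,z).round(4))
w=W.reshape(-1,3)
for a,zl in(((.695,.031),.155),((.62,.04),.122)):
    q=w[(np.hypot(w[:,0]-a[0],w[:,1]-a[1])<.03)&(w[:,2]>zl)&(w[:,2]<.18)]; print(((q.min(0)+q.max(0))/2).round(4),np.median(q,0).round(4),len(q),(q.max(0)-q.min(0)).round(4))
from go import go; go([.695,.031,.212])
```

```text
[0.6928 0.0321 0.1666] [0.6926 0.0324 0.167 ]
[0.6177 0.0414 0.1237] [0.618  0.0413 0.125 ]
[0.6926 0.032  0.1615] [0.6912 0.0321 0.166 ] 1070 [0.0208 0.0216 0.0129]
[0.6179 0.0408 0.124 ] [0.6178 0.0408 0.1239] 225 [0.0107 0.0108 0.0039]
pos [0.6917 0.0304 0.3041] F [-0.8  0.9 -0.4] w 0.0851 gf 0.0 t 2.7
dp units [-0.016  0.004  0.461] rows>= 2 rot units [ 0.005 -0.004  0.029]
```

Call:
servo_tool([
  {"dp": [-0.005, 0.009, 0.15], "delta_rot": [0, 0, 0], "fingers": 1},
  {"dp": [0, 0, 0.16], "delta_rot": [0, 0, 0], "fingers": 1},
  {"dp": [0, 0, 0.15], "delta_rot": [0, 0, 0], "fingers": 1},
  {"dp": [0, 0, 0], "delta_rot": [0, 0, 0], "fingers": 1},
  {"dp": [0, 0, 0], "delta_rot": [0, 0, 0], "fingers": 0.5},
], force=40)

```text
clock: 3.2
position: [0.6934, 0.0317, 0.2123]
ee_rot: [-0.0, 0.057, 0.998, 0.0]
contact_force: [-0.2, -0.1, 0.3]
width: 0.0736
gripper_force: 0.0
```

Call:
servo_tool([
  {"dp": [0, 0, 0], "delta_rot": [0, 0, 0], "fingers": 0},
  {"dp": [0, 0, 0], "delta_rot": [0, 0, 0], "fingers": 0},
  {"dp": [0, 0, 0], "delta_rot": [0, 0, 0], "fingers": 0},
  {"dp": [0, 0, 0], "delta_rot": [0, 0, 0], "fingers": 0},
  {"dp": [0, 0, 0], "delta_rot": [0, 0, 0], "fingers": 0},
])

```text
clock: 3.7
position: [0.6942, 0.031, 0.2135]
ee_rot: [0.001, 0.057, 0.998, 0.0]
contact_force: [-0.3, -0.0, 5.3]
width: 0.0204
gripper_force: 39.2
```

Call:
servo_tool([
  {"dp": [0, 0, 0], "delta_rot": [0, 0, 0], "fingers": 0},
  {"dp": [0, 0, 0], "delta_rot": [0, 0, 0], "fingers": 0},
])

```text
clock: 3.9
position: [0.6942, 0.031, 0.2135]
ee_rot: [0.001, 0.057, 0.998, 0.0]
contact_force: [-0.2, -0.2, 6.0]
width: 0.0206
gripper_force: 39.3
```

Call:
servo_tool([
  {"dp": [0, 0, -0.1], "delta_rot": [0, 0, 0], "fingers": 0},
  {"dp": [0, 0, -0.15], "delta_rot": [0, 0, 0], "fingers": 0},
  {"dp": [0, 0, -0.2], "delta_rot": [0, 0, 0], "fingers": 0},
  {"dp": [0, 0, -0.15], "delta_rot": [0, 0, 0], "fingers": 0},
  {"dp": [0, 0, 0], "delta_rot": [0, 0, 0], "fingers": 0},
])

```text
clock: 4.4
position: [0.6952, 0.0309, 0.3371]
ee_rot: [0.005, 0.057, 0.998, 0.0]
contact_force: [1.0, -0.4, -1.0]
width: 0.0206
gripper_force: 39.2
```

```bash
python3 go.py .6535 .2755 .332
```

```text
pos [0.6952 0.0309 0.3371] F [ 1.  -0.4 -1. ] w 0.0206 gf 39.2 t 4.4
dp units [0.346 1.191 0.023] rows>= 5 rot units [0.007 0.095 0.019]
```

Call:
servo_tool([
  {"dp": [0.05, 0.17, 0], "delta_rot": [0, 0, 0], "fingers": 0},
  {"dp": [0.05, 0.17, 0], "delta_rot": [0, 0, 0], "fingers": 0},
  {"dp": [0.05, 0.17, 0], "delta_rot": [0, 0, 0], "fingers": 0},
  {"dp": [0.05, 0.17, 0], "delta_rot": [0, 0, 0], "fingers": 0},
  {"dp": [0.05, 0.17, 0], "delta_rot": [0, 0, 0], "fingers": 0},
])

```text
clock: 4.9
position: [0.6623, 0.2067, 0.3296]
ee_rot: [-0.002, 0.057, 0.998, -0.0]
contact_force: [0.4, -0.9, -0.6]
width: 0.021
gripper_force: 39.2
```

Call:
servo_tool([
  {"dp": [0.05, 0.17, 0], "delta_rot": [0, 0, 0], "fingers": 0},
  {"dp": [0.04, 0.17, 0.02], "delta_rot": [0, 0, 0], "fingers": 0},
  {"dp": [0, 0, 0], "delta_rot": [0, 0, 0], "fingers": 0},
  {"dp": [0, 0, 0], "delta_rot": [0, 0, 0], "fingers": 0},
])

```text
clock: 5.3
position: [0.6523, 0.2758, 0.3257]
ee_rot: [-0.002, 0.056, 0.998, -0.001]
contact_force: [0.1, -1.2, -1.2]
width: 0.0209
gripper_force: 39.4
```

Run:
```python
from h import *
from go import go
go([.6535,.2755,.175])
# tray from t0 clouds: rim points z .02-.035
for n in('top','scene'):
    w=cloud(cam(n),np.load(f'pics/{n}0.npz')['d']).reshape(-1,3)
    q=w[(abs(w[:,0]-.6535)<.09)&(abs(w[:,1]-.2755)<.09)&(w[:,2]>.022)&(w[:,2]<.04)][:,:2]; print(n,cv2.minAreaRect(q.astype(np.float32)))
save('wrist','w3')
```

```text
pos [0.6523 0.2758 0.3257] F [ 0.1 -1.2 -1.2] w 0.0209 gf 39.4 t 5.3
dp units [-0.008  0.001  0.753] rows>= 4 rot units [-0.021 -0.03   0.037]
top ((0.6651021242141724, 0.27621641755104065), (0.15812601149082184, 0.13039252161979675), 6.896668434143066)
scene ((0.6638786792755127, 0.27741509675979614), (0.15626101195812225, 0.13443481922149658), 6.348641395568848)
```

View pics/w3.png

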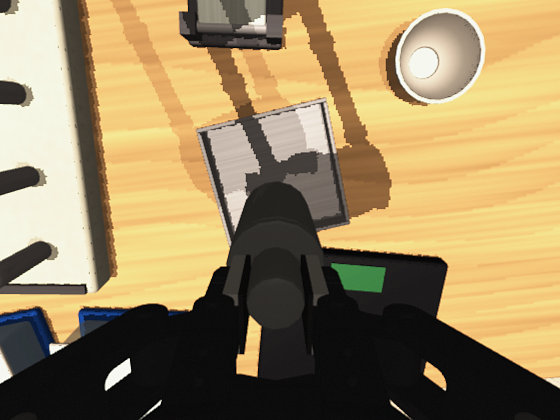

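The cap hangs straight in the fingers above the tray. The tray's rim corners are at (198,130), (325,100) and (349,222), so its centre is the midpoint of the diagonal.

Run:
```python
from h import *
from go import go
C=cam('wrist'); a=[atz(C,u,v,.03) for u,v in((198,130),(325,100),(349,222))]; print(np.round(a,4),(a[0]+a[2])/2)
c=(a[0]+a[2])/2; go([c[0],c[1],.175])
```

```text
[[0.5946 0.2059 0.03  ]
 [0.5807 0.3308 0.03  ]
 [0.7045 0.3462 0.03  ]] [0.649574   0.27600289 0.03      ]
pos [0.6527 0.2748 0.3262] F [-0.4 -0.4 -1.8] w 0.0207 gf 39.4 t 5.3
dp units [0.015 0.005 0.756] rows>= 4 rot units [-0.019 -0.022  0.023]
```

Call:
servo_tool([
  {"dp": [0.015, 0.005, 0.15], "delta_rot": [0, 0, 0], "fingers": 0},
  {"dp": [0, 0, 0.2], "delta_rot": [0, 0, 0], "fingers": 0},
  {"dp": [0, 0, 0.2], "delta_rot": [0, 0, 0], "fingers": 0},
  {"dp": [0, 0, 0.1], "delta_rot": [0, 0, 0], "fingers": 0},
  {"dp": [0, 0, 0.05], "delta_rot": [0, 0, 0], "fingers": 0},
])

```text
clock: 5.85
position: [0.6492, 0.2744, 0.1846]
ee_rot: [-0.002, 0.058, 0.998, -0.001]
contact_force: [0.3, 0.3, -0.9]
width: 0.021
gripper_force: 39.4
```

Call:
servo_tool([
  {"dp": [0, 0, 0.03], "delta_rot": [0, 0, 0], "fingers": 0},
  {"dp": [0, 0, 0.02], "delta_rot": [0, 0, 0], "fingers": 0},
  {"dp": [0, 0, 0], "delta_rot": [0, 0, 0], "fingers": 0},
  {"dp": [0, 0, 0], "delta_rot": [0, 0, 0], "fingers": 0},
])

```text
clock: 6.25
position: [0.6508, 0.2767, 0.1793]
ee_rot: [0.001, 0.057, 0.998, 0.0]
contact_force: [-0.1, 0.7, -1.2]
width: 0.0205
gripper_force: 39.4
```

Call:
servo_tool([
  {"dp": [0, 0, 0.02], "delta_rot": [0, 0, 0], "fingers": 0},
  {"dp": [0, 0, 0.015], "delta_rot": [0, 0, 0], "fingers": 0},
  {"dp": [0, 0, 0], "delta_rot": [0, 0, 0], "fingers": 0},
  {"dp": [0, 0, 0], "delta_rot": [0, 0, 0], "fingers": 0},
])

```text
clock: 6.65
position: [0.6506, 0.2769, 0.1725]
ee_rot: [0.001, 0.057, 0.998, 0.0]
contact_force: [-1.3, 1.1, 4.6]
width: 0.0205
gripper_force: 40.0
```

Contact at the expected height. I'll release slowly, rise, then head for sleeve A.

Call:
servo_tool([
  {"dp": [0, 0, 0], "delta_rot": [0, 0, 0], "fingers": 0.4},
  {"dp": [0, 0, 0], "delta_rot": [0, 0, 0], "fingers": 0.7},
  {"dp": [0, 0, 0], "delta_rot": [0, 0, 0], "fingers": 1},
  {"dp": [0, 0, 0], "delta_rot": [0, 0, 0], "fingers": 1},
  {"dp": [0, 0, 0], "delta_rot": [0, 0, 0], "fingers": 1},
])

```text
clock: 7.15
position: [0.6502, 0.2765, 0.1706]
ee_rot: [-0.0, 0.057, 0.998, -0.0]
contact_force: [0.3, -0.4, 0.1]
width: 0.0853
gripper_force: 0.0
```

Call:
servo_tool([
  {"dp": [0, 0, -0.1], "delta_rot": [0, 0, 0], "fingers": 1},
  {"dp": [0, 0, -0.2], "delta_rot": [0, 0, 0], "fingers": 1},
  {"dp": [0, 0, -0.2], "delta_rot": [0, 0, 0], "fingers": 1},
  {"dp": [0, 0, -0.2], "delta_rot": [0, 0, 0], "fingers": 1},
  {"dp": [0, 0, 0], "delta_rot": [0, 0, 0], "fingers": 1},
])

```text
clock: 7.65
position: [0.6524, 0.2773, 0.3185]
ee_rot: [0.006, 0.057, 0.998, 0.002]
contact_force: [0.3, -0.6, -0.3]
width: 0.0852
gripper_force: 0.0
```

Run:
```python
from h import *
from go import go
go([.620,-.206,.30])
for n in('scene','top'):
    p,d=save(n,n+'1',s=1.4); w=cloud(cam(n),d).reshape(-1,3)
    for a,zl in(((.6506,.2769),.08),((.572,-.206),.055),((.563,-.3385),.055)):
        q=w[(np.hypot(w[:,0]-a[0],w[:,1]-a[1])<.06)&(w[:,2]>zl)&(w[:,2]<.18)]
        print(n,((q.min(0)+q.max(0))/2).round(4),np.median(q,0).round(4),len(q),(q.max(0)-q.min(0)).round(4)) if len(q) else 0
```

```text
pos [0.6524 0.2773 0.3185] F [ 0.3 -0.6 -0.3] w 0.0852 gf 0.0 t 7.7
dp units [-0.112 -2.42   0.08 ] rows>= 10 rot units [0.055 0.122 0.019]
scene [0.6556 0.2777 0.1046] [0.6606 0.2735 0.0947] 311 [0.0439 0.0446 0.0492]
scene [ 0.5736 -0.2049  0.0605] [ 0.5756 -0.2055  0.059 ] 247 [0.0535 0.0506 0.0105]
scene [ 0.5627 -0.3381  0.0602] [ 0.564  -0.3396  0.059 ] 258 [0.0542 0.0498 0.0104]
top [0.6523 0.2756 0.1066] [0.6485 0.2716 0.0953] 164 [0.0426 0.0426 0.05  ]
top [ 0.5724 -0.2065  0.0602] [ 0.572  -0.2072  0.0593] 183 [0.049  0.0505 0.0103]
top [ 0.5632 -0.3402  0.0607] [ 0.563  -0.3397  0.059 ] 182 [0.0487 0.0513 0.011 ]
```

Call:
servo_tool([
  {"dp": [0.01, -0.204, 0], "delta_rot": [0, 0, 0], "fingers": 1},
  {"dp": [0.01, -0.204, 0], "delta_rot": [0, 0, 0], "fingers": 1},
  {"dp": [0.01, -0.204, 0], "delta_rot": [0, 0, 0], "fingers": 1},
  {"dp": [0.01, -0.204, 0], "delta_rot": [0, 0, 0], "fingers": 1},
  {"dp": [0.01, -0.204, 0], "delta_rot": [0, 0, 0], "fingers": 1},
])

```text
clock: 8.25
position: [0.6158, 0.0735, 0.3086]
ee_rot: [-0.002, 0.057, 0.998, -0.0]
contact_force: [1.3, 0.1, 0.4]
width: 0.0858
gripper_force: 0.0
```

Call:
servo_tool([
  {"dp": [0.01, -0.204, 0], "delta_rot": [0, 0, 0], "fingers": 1},
  {"dp": [0.01, -0.204, 0], "delta_rot": [0, 0, 0], "fingers": 1},
  {"dp": [0.01, -0.204, 0], "delta_rot": [0, 0, 0], "fingers": 1},
  {"dp": [0.01, -0.204, 0], "delta_rot": [0, 0, 0], "fingers": 1},
  {"dp": [0.01, -0.204, 0], "delta_rot": [0, 0, 0], "fingers": 1},
])

```text
clock: 8.75
position: [0.5827, -0.1278, 0.3087]
ee_rot: [-0.002, 0.057, 0.998, 0.001]
contact_force: [0.7, 0.2, -0.4]
width: 0.0852
gripper_force: 0.0
```

Call:
servo_tool([
  {"dp": [0.01, -0.204, 0], "delta_rot": [0, 0, 0], "fingers": 1},
  {"dp": [0.01, -0.204, 0], "delta_rot": [0, 0, 0], "fingers": 1},
  {"dp": [0, 0, 0], "delta_rot": [0, 0, 0], "fingers": 1},
  {"dp": [0, 0, 0], "delta_rot": [0, 0, 0], "fingers": 1},
  {"dp": [0, 0, 0], "delta_rot": [0, 0, 0], "fingers": 1},
])

```text
clock: 9.25
position: [0.5704, -0.2061, 0.3096]
ee_rot: [-0.001, 0.057, 0.998, 0.001]
contact_force: [-0.5, -0.7, 0.5]
width: 0.085
gripper_force: 0.0
```

```bash
cat > sl.py <<'E'
from h import *
from go import go
import sys
x,y,h=map(float,sys.argv[1:4])
s=readout.get_state(); p,d=imaging.get_image('wrist'); W=cloud(cam('wrist',s),d); cv2.imwrite('pics/sl_%d.png'%int(s['clock']*100),p[:,:,::-1])
w=W.reshape(-1,3); q=w[(np.hypot(w[:,0]-x,w[:,1]-y)<.045)&(w[:,2]>h-.005)&(w[:,2]<h+.008)]
(cx,cy),r=cv2.minEnclosingCircle(q[:,:2].astype(np.float32)); print('mid',((q.min(0)+q.max(0))/2).round(4),'circ',round(cx,4),round(cy,4),round(r,4),'z',np.median(q[:,2]).round(4),len(q))
go([cx,cy,float(sys.argv[4])])
E
python3 sl.py .5725 -.206 .06 .094
```

```text
mid [ 0.5695 -0.2056  0.0583] circ 0.5695 -0.2058 0.0259 z 0.0592 2091
pos [ 0.5706 -0.2059  0.31  ] F [ 0.8 -0.9 -0.1] w 0.0856 gf 0.0 t 9.3
dp units [ 0.004 -0.002  1.08 ] rows>= 5 rot units [ 0.013 -0.016  0.031]
```

Call:
servo_tool([
  {"dp": [0.005, 0, 0.2], "delta_rot": [0, 0, 0], "fingers": 1},
  {"dp": [0, 0, 0.2], "delta_rot": [0, 0, 0], "fingers": 1},
  {"dp": [0, 0, 0.2], "delta_rot": [0, 0, 0], "fingers": 1},
  {"dp": [0, 0, 0.2], "delta_rot": [0, 0, 0], "fingers": 1},
  {"dp": [0, 0, 0.18], "delta_rot": [0, 0, 0], "fingers": 1},
])

```text
clock: 9.8
position: [0.5696, -0.2051, 0.1132]
ee_rot: [-0.0, 0.056, 0.998, 0.0]
contact_force: [0.3, 0.8, -0.0]
width: 0.0853
gripper_force: 0.0
```

Call:
servo_tool([
  {"dp": [0, 0, 0.08], "delta_rot": [0, 0, 0], "fingers": 1},
  {"dp": [0, 0, 0], "delta_rot": [0, 0, 0], "fingers": 1},
  {"dp": [0, 0, 0], "delta_rot": [0, 0, 0], "fingers": 0.2},
  {"dp": [0, 0, 0], "delta_rot": [0, 0, 0], "fingers": 0},
  {"dp": [0, 0, 0], "delta_rot": [0, 0, 0], "fingers": 0},
], force=50)

```text
clock: 10.3
position: [0.5709, -0.207, 0.101]
ee_rot: [0.002, 0.057, 0.998, -0.0]
contact_force: [0.1, 1.2, 3.6]
width: 0.0511
gripper_force: 52.1
```

Call:
servo_tool([
  {"dp": [0, 0, 0], "delta_rot": [0, 0, 0], "fingers": 0},
  {"dp": [0, 0, 0], "delta_rot": [0, 0, 0], "fingers": 0},
  {"dp": [0, 0, 0], "delta_rot": [0, 0, 0], "fingers": 0},
])

```text
clock: 10.6
position: [0.5709, -0.207, 0.101]
ee_rot: [0.002, 0.057, 0.998, -0.0]
contact_force: [0.2, 3.0, 6.8]
width: 0.0514
gripper_force: 52.4
```

Call:
servo_tool([
  {"dp": [0, 0, -0.1], "delta_rot": [0, 0, 0], "fingers": 0},
  {"dp": [0, 0, -0.2], "delta_rot": [0, 0, 0], "fingers": 0},
  {"dp": [0, 0, -0.2], "delta_rot": [0, 0, 0], "fingers": 0},
  {"dp": [0, 0, -0.2], "delta_rot": [0, 0, 0], "fingers": 0},
  {"dp": [0, 0, -0.15], "delta_rot": [0, 0, 0], "fingers": 0},
])

```text
clock: 11.1
position: [0.5699, -0.2073, 0.2719]
ee_rot: [0.001, 0.057, 0.998, -0.001]
contact_force: [0.5, -0.6, -3.9]
width: 0.0507
gripper_force: 53.1
```

Call:
servo_tool([
  {"dp": [0, 0, 0], "delta_rot": [0, 0, 0], "fingers": 0},
  {"dp": [0, 0, 0], "delta_rot": [0, 0, 0], "fingers": 0},
  {"dp": [0, 0, 0], "delta_rot": [0, 0, 0], "fingers": 0},
])

```text
clock: 11.4
position: [0.5686, -0.2066, 0.2669]
ee_rot: [-0.002, 0.057, 0.998, 0.001]
contact_force: [-0.2, 0.8, -3.0]
width: 0.051
gripper_force: 53.0
```

```bash
python3 go.py .618 .041 .265; python3 go.py .467 .059 .265
```

```text
pos [ 0.5686 -0.2066  0.2669] F [-0.2  0.8 -3. ] w 0.051 gf 53.0 t 11.4
dp units [-0.105  1.258  0.011] rows>= 6 rot units [ 0.013 -0.037  0.018]
pos [ 0.5686 -0.2066  0.2669] F [-0.2  0.8 -3. ] w 0.051 gf 53.0 t 11.4
dp units [0.656 1.262 0.014] rows>= 6 rot units [ 0.013 -0.037  0.018]
```

Call:
servo_tool([
  {"dp": [-0.015, 0.18, 0], "delta_rot": [0, 0, 0], "fingers": 0},
  {"dp": [-0.015, 0.18, 0], "delta_rot": [0, 0, 0], "fingers": 0},
  {"dp": [-0.015, 0.18, 0], "delta_rot": [0, 0, 0], "fingers": 0},
  {"dp": [-0.015, 0.18, 0], "delta_rot": [0, 0, 0], "fingers": 0},
  {"dp": [-0.015, 0.18, 0], "delta_rot": [0, 0, 0], "fingers": 0},
])

```text
clock: 11.9
position: [0.6043, -0.0285, 0.2664]
ee_rot: [-0.002, 0.057, 0.998, 0.0]
contact_force: [0.6, 0.0, -3.6]
width: 0.0513
gripper_force: 53.2
```

Call:
servo_tool([
  {"dp": [-0.015, 0.18, 0], "delta_rot": [0, 0, 0], "fingers": 0},
  {"dp": [-0.015, 0.178, 0], "delta_rot": [0, 0, 0], "fingers": 0},
  {"dp": [0, 0, 0], "delta_rot": [0, 0, 0], "fingers": 0},
  {"dp": [0, 0, 0], "delta_rot": [0, 0, 0], "fingers": 0},
  {"dp": [0, 0, 0], "delta_rot": [0, 0, 0], "fingers": 0},
])

```text
clock: 12.4
position: [0.6186, 0.0398, 0.2674]
ee_rot: [-0.001, 0.057, 0.998, -0.0]
contact_force: [0.2, -1.2, -2.9]
width: 0.0512
gripper_force: 53.3
```

Run:
```python
from h import *
from go import go
go([.618,.041,.22])
s=readout.get_state(); p,d=save('wrist','w4',s=1.4); W=cloud(cam('wrist',s),d); np.save('pics/w4W',W)
h=s['position'][2]-.041; x,y=s['position'][:2]
w=W.reshape(-1,3); q=w[(np.hypot(w[:,0]-x,w[:,1]-y)<.03)&(abs(w[:,2]-h)<.006)]
print(len(q),((q.min(0)+q.max(0))/2).round(4),np.ptp(q,0).round(4),np.median(q,0))
```

```text
pos [0.6186 0.0398 0.2674] F [ 0.2 -1.2 -2.9] w 0.0512 gf 53.3 t 12.4
dp units [0.003 0.006 0.237] rows>= 1 rot units [-0.01  -0.028  0.016]
14741 [0.6169 0.0412 0.2264] [0.052  0.0552 0.012 ] [0.61420588 0.04094805 0.22564125]
```

View pics/w4.png

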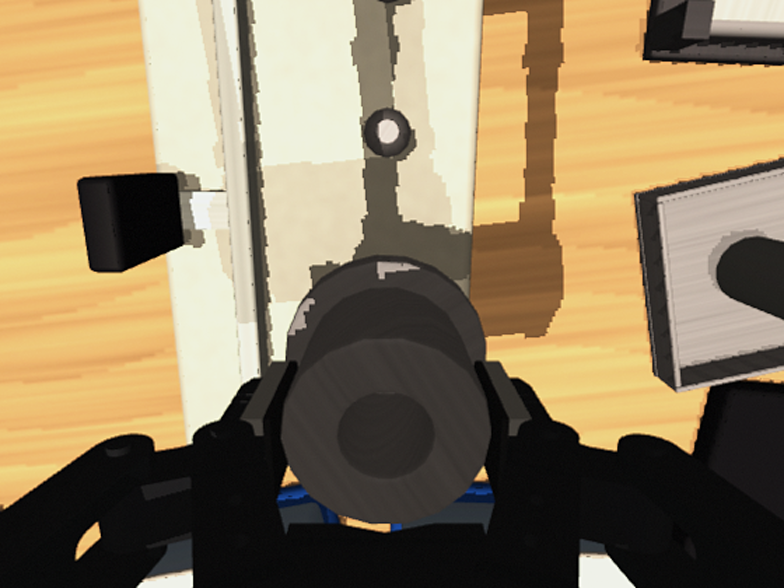

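The sleeve is held level, with its bore centre at (386,434) and the spindle 2 tip at (387,131). The bore appears to be over spindle 3, but I'll check with numbers.

```bash
python3 - <<'E'
from h import *
C=cam('wrist');h=readout.get_state()['position'][2]-.041
print(atz(C,386/1.4,434/1.4,h).round(4),atz(C,387/1.4,131/1.4,.125).round(4))
E
python3 go.py .619 .0405 .235
```

```text
[0.6161 0.0406 0.2268] [0.5427 0.0495 0.125 ]
pos [0.6187 0.0395 0.2678] F [-0.1 -0.3 -2.7] w 0.0509 gf 53.3 t 12.4
dp units [-0.001  0.005  0.164] rows>= 1 rot units [-0.007 -0.02   0.009]
```

Call:
servo_tool([
  {"dp": [-0.007, 0, 0.05], "delta_rot": [0, 0, 0], "fingers": 0},
  {"dp": [0, 0, 0.06], "delta_rot": [0, 0, 0], "fingers": 0},
  {"dp": [0, 0, 0.05], "delta_rot": [0, 0, 0], "fingers": 0},
  {"dp": [0, 0, 0.05], "delta_rot": [0, 0, 0], "fingers": 0},
  {"dp": [0, 0, 0.05], "delta_rot": [0, 0, 0], "fingers": 0},
])

```text
clock: 12.95
position: [0.6203, 0.0402, 0.2156]
ee_rot: [-0.0, 0.057, 0.998, 0.0]
contact_force: [1.1, -0.4, -2.0]
width: 0.0509
gripper_force: 53.3
```

Call:
servo_tool([
  {"dp": [0, 0, 0.05], "delta_rot": [0, 0, 0], "fingers": 0},
  {"dp": [0, 0, 0.05], "delta_rot": [0, 0, 0], "fingers": 0},
  {"dp": [0, 0, 0], "delta_rot": [0, 0, 0], "fingers": 0},
])

```text
clock: 13.25
position: [0.6196, 0.0405, 0.195]
ee_rot: [-0.002, 0.057, 0.998, 0.0]
contact_force: [-0.0, 0.5, -3.0]
width: 0.0505
gripper_force: 53.3
```

Call:
servo_tool([
  {"dp": [0, 0, 0.05], "delta_rot": [0, 0, 0], "fingers": 0},
  {"dp": [0, 0, 0.06], "delta_rot": [0, 0, 0], "fingers": 0},
  {"dp": [0, 0, 0.06], "delta_rot": [0, 0, 0], "fingers": 0},
  {"dp": [0, 0, 0.03], "delta_rot": [0, 0, 0], "fingers": 0},
  {"dp": [0, 0, 0], "delta_rot": [0, 0, 0], "fingers": 0},
])

```text
clock: 13.75
position: [0.6201, 0.0405, 0.1554]
ee_rot: [-0.001, 0.057, 0.998, 0.0]
contact_force: [0.5, -0.7, -1.9]
width: 0.0513
gripper_force: 53.3
```

Call:
servo_tool([
  {"dp": [0, 0, 0.015], "delta_rot": [0, 0, 0], "fingers": 0},
  {"dp": [0, 0, 0.015], "delta_rot": [0, 0, 0], "fingers": 0},
  {"dp": [0, 0, 0], "delta_rot": [0, 0, 0], "fingers": 0},
  {"dp": [0, 0, 0], "delta_rot": [0, 0, 0], "fingers": 0},
])

```text
clock: 14.15
position: [0.6207, 0.0404, 0.151]
ee_rot: [0.0, 0.057, 0.998, 0.0]
contact_force: [-1.0, -0.3, -3.5]
width: 0.0515
gripper_force: 53.4
```

Call:
servo_tool([
  {"dp": [0, 0, 0.015], "delta_rot": [0, 0, 0], "fingers": 0},
  {"dp": [0, 0, 0.015], "delta_rot": [0, 0, 0], "fingers": 0},
  {"dp": [0, 0, 0], "delta_rot": [0, 0, 0], "fingers": 0},
  {"dp": [0, 0, 0], "delta_rot": [0, 0, 0], "fingers": 0},
])

```text
clock: 14.55
position: [0.6206, 0.0404, 0.146]
ee_rot: [0.0, 0.057, 0.998, 0.0]
contact_force: [-3.2, -0.9, 5.7]
width: 0.0509
gripper_force: 54.0
```

It's seated: contact at the expected height of .146. I'll release, rise and go over sleeve B.

Call:
servo_tool([
  {"dp": [0, 0, 0], "delta_rot": [0, 0, 0], "fingers": 0.7},
  {"dp": [0, 0, 0], "delta_rot": [0, 0, 0], "fingers": 1},
  {"dp": [0, 0, 0], "delta_rot": [0, 0, 0], "fingers": 1},
  {"dp": [0, 0, 0], "delta_rot": [0, 0, 0], "fingers": 1},
  {"dp": [0, 0, -0.05], "delta_rot": [0, 0, 0], "fingers": 1},
])

```text
clock: 15.05
position: [0.6198, 0.0404, 0.1538]
ee_rot: [-0.002, 0.057, 0.998, 0.0]
contact_force: [-0.1, 0.2, -0.4]
width: 0.0853
gripper_force: 0.0
```

Call:
servo_tool([
  {"dp": [0, 0, -0.2], "delta_rot": [0, 0, 0], "fingers": 1},
  {"dp": [0, 0, -0.2], "delta_rot": [0, 0, 0], "fingers": 1},
  {"dp": [0, 0, -0.2], "delta_rot": [0, 0, 0], "fingers": 1},
  {"dp": [0, 0, -0.15], "delta_rot": [0, 0, 0], "fingers": 1},
  {"dp": [0, 0, 0], "delta_rot": [0, 0, 0], "fingers": 1},
])

```text
clock: 15.55
position: [0.6227, 0.0404, 0.3114]
ee_rot: [0.006, 0.057, 0.998, 0.0]
contact_force: [0.6, 0.1, 0.1]
width: 0.0854
gripper_force: 0.0
```

Run:
```python
from h import *
from go import go
go([.561,-.3385,.305])
for n in('scene','top'):
    p,d=save(n,n+'2',s=1.4); w=cloud(cam(n),d).reshape(-1,3)
    for a,zl,zh in(((.563,-.3385),.052,.07),((.618,.041),.095,.112)):
        q=w[(np.hypot(w[:,0]-a[0],w[:,1]-a[1])<.05)&(w[:,2]>zl)&(w[:,2]<zh)]
        print(n,((q.min(0)+q.max(0))/2).round(4),np.median(q,0).round(4),len(q),np.ptp(q,0).round(4)) if len(q) else 0
```

```text
pos [0.6227 0.0404 0.3114] F [0.6 0.1 0.1] w 0.0854 gf 0.0 t 15.6
dp units [ 0.092 -1.917  0.029] rows>= 8 rot units [0.01  0.118 0.02 ]
scene [ 0.5631 -0.3377  0.059 ] [ 0.5665 -0.3376  0.0587] 283 [0.0559 0.0498 0.0137]
scene [0.6241 0.0412 0.1036] [0.6299 0.0389 0.1042] 273 [0.0525 0.0503 0.0169]
top [ 0.563  -0.3404  0.06  ] [ 0.5631 -0.3394  0.0593] 197 [0.0488 0.0523 0.0134]
top [0.6197 0.0393 0.1031] [0.619  0.0407 0.1041] 190 [0.0471 0.0498 0.0144]
```

Call:
servo_tool([
  {"dp": [0.008, -0.192, 0], "delta_rot": [0, 0, 0], "fingers": 1},
  {"dp": [0.008, -0.192, 0], "delta_rot": [0, 0, 0], "fingers": 1},
  {"dp": [0.008, -0.192, 0], "delta_rot": [0, 0, 0], "fingers": 1},
  {"dp": [0.008, -0.192, 0], "delta_rot": [0, 0, 0], "fingers": 1},
  {"dp": [0.008, -0.192, 0], "delta_rot": [0, 0, 0], "fingers": 1},
])

```text
clock: 16.15
position: [0.5897, -0.1506, 0.303]
ee_rot: [-0.002, 0.057, 0.998, 0.001]
contact_force: [-0.1, 0.7, 0.2]
width: 0.0856
gripper_force: 0.0
```

Call:
servo_tool([
  {"dp": [0.008, -0.192, 0], "delta_rot": [0, 0, 0], "fingers": 1},
  {"dp": [0.008, -0.192, 0], "delta_rot": [0, 0, 0], "fingers": 1},
  {"dp": [0.008, -0.192, 0], "delta_rot": [0, 0, 0], "fingers": 1},
  {"dp": [0.008, -0.192, 0], "delta_rot": [0, 0, 0], "fingers": 1},
  {"dp": [0.008, -0.192, 0], "delta_rot": [0, 0, 0], "fingers": 1},
])

```text
clock: 16.65
position: [0.5601, -0.3404, 0.3028]
ee_rot: [-0.002, 0.057, 0.998, 0.001]
contact_force: [1.3, 0.8, -0.1]
width: 0.0852
gripper_force: 0.0
```

Call:
servo_tool([
  {"dp": [0, 0, 0], "delta_rot": [0, 0, 0], "fingers": 1},
  {"dp": [0, 0, 0], "delta_rot": [0, 0, 0], "fingers": 1},
  {"dp": [0, 0, 0], "delta_rot": [0, 0, 0], "fingers": 1},
])

```text
clock: 16.95
position: [0.5608, -0.3382, 0.3037]
ee_rot: [-0.001, 0.057, 0.998, 0.001]
contact_force: [0.4, -0.4, -0.7]
width: 0.0853
gripper_force: 0.0
```

```bash
python3 sl.py .561 -.3385 .06 .094
```

```text
mid [ 0.5597 -0.3391  0.0585] circ 0.5599 -0.339 0.026 z 0.0592 2161
pos [ 0.5611 -0.338   0.3041] F [ 1.   0.4 -0.4] w 0.0858 gf 0.0 t 17.0
dp units [ 0.004 -0.007  1.05 ] rows>= 5 rot units [ 0.016 -0.014  0.03 ]
```

Call:
servo_tool([
  {"dp": [0.005, -0.007, 0.2], "delta_rot": [0, 0, 0], "fingers": 1},
  {"dp": [0, 0, 0.2], "delta_rot": [0, 0, 0], "fingers": 1},
  {"dp": [0, 0, 0.2], "delta_rot": [0, 0, 0], "fingers": 1},
  {"dp": [0, 0, 0.2], "delta_rot": [0, 0, 0], "fingers": 1},
  {"dp": [0, 0, 0.15], "delta_rot": [0, 0, 0], "fingers": 1},
])

```text
clock: 17.5
position: [0.5594, -0.3382, 0.1125]
ee_rot: [-0.001, 0.056, 0.998, 0.001]
contact_force: [0.1, -1.0, -0.6]
width: 0.0853
gripper_force: 0.0
```

Call:
servo_tool([
  {"dp": [0, 0, 0.08], "delta_rot": [0, 0, 0], "fingers": 1},
  {"dp": [0, 0, 0], "delta_rot": [0, 0, 0], "fingers": 1},
  {"dp": [0, 0, 0], "delta_rot": [0, 0, 0], "fingers": 0.2},
  {"dp": [0, 0, 0], "delta_rot": [0, 0, 0], "fingers": 0},
  {"dp": [0, 0, 0], "delta_rot": [0, 0, 0], "fingers": 0},
], force=50)

```text
clock: 18.0
position: [0.561, -0.3408, 0.1011]
ee_rot: [0.002, 0.057, 0.998, -0.001]
contact_force: [-0.2, -0.6, -3.3]
width: 0.0499
gripper_force: 53.1
```

Call:
servo_tool([
  {"dp": [0, 0, 0], "delta_rot": [0, 0, 0], "fingers": 0},
  {"dp": [0, 0, 0], "delta_rot": [0, 0, 0], "fingers": 0},
  {"dp": [0, 0, 0], "delta_rot": [0, 0, 0], "fingers": 0},
])

```text
clock: 18.3
position: [0.561, -0.3409, 0.101]
ee_rot: [0.002, 0.057, 0.998, -0.001]
contact_force: [0.6, 1.3, 6.2]
width: 0.0496
gripper_force: 54.4
```

Call:
servo_tool([
  {"dp": [0, 0, -0.1], "delta_rot": [0, 0, 0], "fingers": 0},
  {"dp": [0, 0, -0.2], "delta_rot": [0, 0, 0], "fingers": 0},
  {"dp": [0, 0, -0.2], "delta_rot": [0, 0, 0], "fingers": 0},
  {"dp": [0, 0, -0.2], "delta_rot": [0, 0, 0], "fingers": 0},
  {"dp": [0, 0, -0.15], "delta_rot": [0, 0, 0], "fingers": 0},
])

```text
clock: 18.8
position: [0.5598, -0.3408, 0.2713]
ee_rot: [0.001, 0.057, 0.998, -0.001]
contact_force: [1.3, -0.3, -3.4]
width: 0.0498
gripper_force: 53.3
```

Call:
servo_tool([
  {"dp": [0, 0, 0], "delta_rot": [0, 0, 0], "fingers": 0},
  {"dp": [0, 0, 0], "delta_rot": [0, 0, 0], "fingers": 0},
  {"dp": [0, 0, 0], "delta_rot": [0, 0, 0], "fingers": 0},
])

```text
clock: 19.1
position: [0.5588, -0.3398, 0.2662]
ee_rot: [-0.002, 0.057, 0.998, 0.001]
contact_force: [0.1, -0.3, -4.3]
width: 0.0499
gripper_force: 53.4
```

```bash
python3 go.py .469 .058 .268
```

```text
pos [ 0.5588 -0.3398  0.2662] F [ 0.1 -0.3 -4.3] w 0.0499 gf 53.4 t 19.1
dp units [ 6.720e-01  1.925e+00 -1.000e-03] rows>= 9 rot units [ 0.026 -0.044  0.018]
```

Call:
servo_tool([
  {"dp": [0.067, 0.192, 0], "delta_rot": [0, 0, 0], "fingers": 0},
  {"dp": [0.067, 0.192, 0], "delta_rot": [0, 0, 0], "fingers": 0},
  {"dp": [0.067, 0.192, 0], "delta_rot": [0, 0, 0], "fingers": 0},
  {"dp": [0.067, 0.192, 0], "delta_rot": [0, 0, 0], "fingers": 0},
  {"dp": [0.067, 0.192, 0], "delta_rot": [0, 0, 0], "fingers": 0},
])

```text
clock: 19.6
position: [0.5136, -0.1404, 0.2664]
ee_rot: [-0.002, 0.057, 0.998, 0.001]
contact_force: [0.9, 0.1, -2.9]
width: 0.05
gripper_force: 53.6
```

Call:
servo_tool([
  {"dp": [0.067, 0.192, 0], "delta_rot": [0, 0, 0], "fingers": 0},
  {"dp": [0.067, 0.192, 0], "delta_rot": [0, 0, 0], "fingers": 0},
  {"dp": [0.067, 0.192, 0], "delta_rot": [0, 0, 0], "fingers": 0},
  {"dp": [0.067, 0.192, 0], "delta_rot": [0, 0, 0], "fingers": 0},
  {"dp": [0.067, 0.192, 0], "delta_rot": [0, 0, 0], "fingers": 0},
])

```text
clock: 20.1
position: [0.4687, 0.0576, 0.2668]
ee_rot: [-0.002, 0.057, 0.998, -0.0]
contact_force: [1.8, 0.8, -2.6]
width: 0.0497
gripper_force: 53.6
```

Call:
servo_tool([
  {"dp": [0, 0, 0], "delta_rot": [0, 0, 0], "fingers": 0},
  {"dp": [0, 0, 0], "delta_rot": [0, 0, 0], "fingers": 0},
  {"dp": [0, 0, 0], "delta_rot": [0, 0, 0], "fingers": 0},
])

```text
clock: 20.4
position: [0.4702, 0.0556, 0.2678]
ee_rot: [-0.001, 0.057, 0.998, -0.0]
contact_force: [-1.1, -0.2, -4.4]
width: 0.0498
gripper_force: 54.0
```

```bash
python3 go.py .469 .058 .268
python3 - <<'E'
from h import *
s=readout.get_state(); p,d=save('wrist','w5',s=1.4)
E
```

```text
pos [0.4702 0.0556 0.2678] F [-1.1 -0.2 -4.4] w 0.0498 gf 54.0 t 20.4
dp units [ 0.007  0.011 -0.001] rows>= 1 rot units [-0.008 -0.019  0.017]
```

View pics/w5.png

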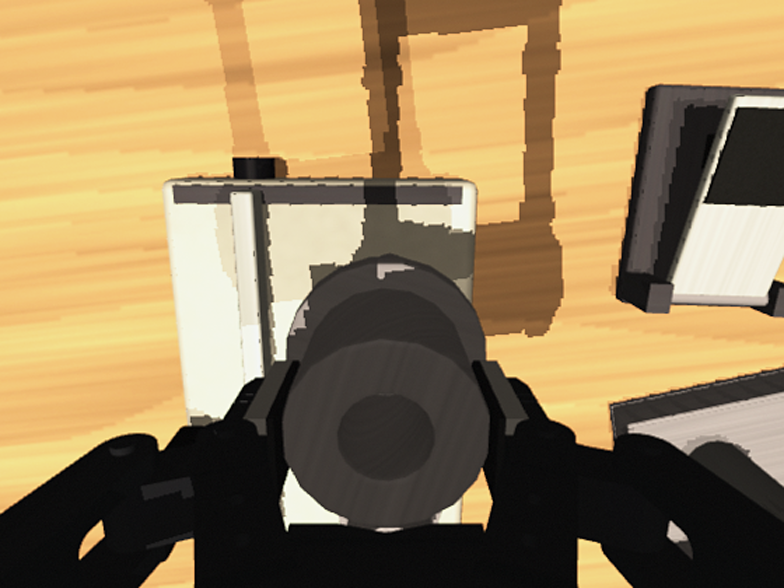

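The sleeve is again held level, bore centre at (386,437), matching the first. I'll apply the spindle offset and lower it.

Call:
servo_tool([
  {"dp": [0.006, 0.013, 0.05], "delta_rot": [0, 0, 0], "fingers": 0},
  {"dp": [0, 0, 0.06], "delta_rot": [0, 0, 0], "fingers": 0},
  {"dp": [0, 0, 0.05], "delta_rot": [0, 0, 0], "fingers": 0},
  {"dp": [0, 0, 0.05], "delta_rot": [0, 0, 0], "fingers": 0},
  {"dp": [0, 0, 0.05], "delta_rot": [0, 0, 0], "fingers": 0},
])

```text
clock: 20.95
position: [0.4693, 0.0587, 0.2157]
ee_rot: [-0.0, 0.057, 0.998, 0.0]
contact_force: [-0.4, 0.4, -4.0]
width: 0.0497
gripper_force: 54.1
```

Call:
servo_tool([
  {"dp": [0, 0, 0.05], "delta_rot": [0, 0, 0], "fingers": 0},
  {"dp": [0, 0, 0.05], "delta_rot": [0, 0, 0], "fingers": 0},
  {"dp": [0, 0, 0], "delta_rot": [0, 0, 0], "fingers": 0},
])

```text
clock: 21.25
position: [0.4686, 0.0589, 0.1953]
ee_rot: [-0.002, 0.057, 0.998, 0.0]
contact_force: [-0.4, 0.7, -3.0]
width: 0.0496
gripper_force: 54.0
```

Call:
servo_tool([
  {"dp": [0, 0, 0.05], "delta_rot": [0, 0, 0], "fingers": 0},
  {"dp": [0, 0, 0.06], "delta_rot": [0, 0, 0], "fingers": 0},
  {"dp": [0, 0, 0.06], "delta_rot": [0, 0, 0], "fingers": 0},
  {"dp": [0, 0, 0.03], "delta_rot": [0, 0, 0], "fingers": 0},
  {"dp": [0, 0, 0], "delta_rot": [0, 0, 0], "fingers": 0},
])

```text
clock: 21.75
position: [0.4692, 0.0589, 0.1561]
ee_rot: [-0.001, 0.057, 0.998, -0.0]
contact_force: [-0.8, -1.7, -4.9]
width: 0.0495
gripper_force: 53.9
```

Call:
servo_tool([
  {"dp": [0, 0, 0.02], "delta_rot": [0, 0, 0], "fingers": 0},
  {"dp": [0, 0, 0.015], "delta_rot": [0, 0, 0], "fingers": 0},
  {"dp": [0, 0, 0.015], "delta_rot": [0, 0, 0], "fingers": 0},
  {"dp": [0, 0, 0], "delta_rot": [0, 0, 0], "fingers": 0},
  {"dp": [0, 0, 0], "delta_rot": [0, 0, 0], "fingers": 0},
])

```text
clock: 22.25
position: [0.4692, 0.0588, 0.1466]
ee_rot: [-0.0, 0.057, 0.998, -0.0]
contact_force: [-3.4, -1.5, -5.2]
width: 0.05
gripper_force: 54.0
```

Call:
servo_tool([
  {"dp": [0, 0, 0.01], "delta_rot": [0, 0, 0], "fingers": 0},
  {"dp": [0, 0, 0], "delta_rot": [0, 0, 0], "fingers": 0},
  {"dp": [0, 0, 0], "delta_rot": [0, 0, 0], "fingers": 0},
])

```text
clock: 22.55
position: [0.4692, 0.0588, 0.146]
ee_rot: [-0.0, 0.057, 0.998, -0.0]
contact_force: [-5.0, -1.4, 6.0]
width: 0.0496
gripper_force: 55.0
```

Call:
servo_tool([
  {"dp": [0, 0, 0], "delta_rot": [0, 0, 0], "fingers": 0.7},
  {"dp": [0, 0, 0], "delta_rot": [0, 0, 0], "fingers": 1},
  {"dp": [0, 0, 0], "delta_rot": [0, 0, 0], "fingers": 1},
  {"dp": [0, 0, 0], "delta_rot": [0, 0, 0], "fingers": 1},
  {"dp": [0, 0, -0.05], "delta_rot": [0, 0, 0], "fingers": 1},
])

```text
clock: 23.05
position: [0.4689, 0.0589, 0.1543]
ee_rot: [-0.001, 0.057, 0.998, 0.0]
contact_force: [-0.4, -0.0, 0.5]
width: 0.0849
gripper_force: 0.0
```

Call:
servo_tool([
  {"dp": [0, 0, -0.2], "delta_rot": [0, 0, 0], "fingers": 1},
  {"dp": [0, 0, -0.2], "delta_rot": [0, 0, 0], "fingers": 1},
  {"dp": [0, 0, -0.2], "delta_rot": [0, 0, 0], "fingers": 1},
  {"dp": [0, 0, -0.15], "delta_rot": [0, 0, 0], "fingers": 1},
  {"dp": [0, 0, 0], "delta_rot": [0, 0, 0], "fingers": 1},
])

```text
clock: 23.55
position: [0.4718, 0.0589, 0.3103]
ee_rot: [0.006, 0.057, 0.998, 0.0]
contact_force: [0.6, -0.1, 0.4]
width: 0.0853
gripper_force: 0.0
```

```bash
python3 go.py .567 -.075 .304
python3 - <<'E'
from h import *
for n in('scene','top'):
    p,d=save(n,n+'3',s=1.4); w=cloud(cam(n),d).reshape(-1,3)
    for a,zl,zh in(((.4675,.0585),.095,.112),((.618,.041),.095,.112),((.567,-.075),.11,.13)):
        q=w[(np.hypot(w[:,0]-a[0],w[:,1]-a[1])<.05)&(w[:,2]>zl)&(w[:,2]<zh)]
        print(n,((q.min(0)+q.max(0))/2).round(4),np.median(q,0).round(4),len(q),np.ptp(q,0).round(4)) if len(q) else 0
E
```

```text
pos [0.4718 0.0589 0.3103] F [ 0.6 -0.1  0.4] w 0.0853 gf 0.0 t 23.6
dp units [-0.548 -0.611  0.037] rows>= 4 rot units [0.012 0.111 0.02 ]
scene [0.4725 0.0603 0.1035] [0.4795 0.0574 0.1036] 231 [0.0553 0.0504 0.0169]
scene [0.6243 0.0414 0.1036] [0.6291 0.0395 0.1038] 281 [0.0532 0.0507 0.0163]
scene [ 0.5711 -0.0722  0.1198] [ 0.577  -0.0729  0.1235] 107 [0.0406 0.0197 0.0191]
top [0.4514 0.0519 0.1043] [0.45   0.0492 0.1039] 15 [0.0088 0.0285 0.007 ]
top [0.6215 0.0393 0.1039] [0.6198 0.0407 0.1041] 209 [0.0496 0.0498 0.0161]
top [ 0.5689 -0.0736  0.1221] [ 0.5687 -0.0735  0.1236] 82 [0.0401 0.0175 0.0153]
```

Call:
servo_tool([
  {"dp": [-0.11, -0.122, 0], "delta_rot": [0, 0, 0], "fingers": 1},
  {"dp": [-0.11, -0.122, 0], "delta_rot": [0, 0, 0], "fingers": 1},
  {"dp": [-0.11, -0.122, 0], "delta_rot": [0, 0, 0], "fingers": 1},
  {"dp": [-0.11, -0.122, 0], "delta_rot": [0, 0, 0], "fingers": 1},
  {"dp": [-0.11, -0.122, 0], "delta_rot": [0, 0, 0], "fingers": 1},
])

```text
clock: 24.15
position: [0.5648, -0.0758, 0.303]
ee_rot: [-0.002, 0.057, 0.998, 0.0]
contact_force: [0.4, 0.4, 0.1]
width: 0.0854
gripper_force: 0.0
```

Call:
servo_tool([
  {"dp": [0, 0, 0], "delta_rot": [0, 0, 0], "fingers": 1},
  {"dp": [0, 0, 0], "delta_rot": [0, 0, 0], "fingers": 1},
  {"dp": [0, 0, 0], "delta_rot": [0, 0, 0], "fingers": 1},
])

```text
clock: 24.45
position: [0.5639, -0.074, 0.3038]
ee_rot: [-0.001, 0.057, 0.998, 0.001]
contact_force: [-0.9, 0.6, 0.3]
width: 0.0855
gripper_force: 0.0
```

```bash
python3 sl.py .567 -.075 .125 .163
```

```text
mid [ 0.566  -0.0729  0.1231] circ 0.5659 -0.0725 0.0206 z 0.124 1222
pos [ 0.564  -0.0739  0.3043] F [-0.6  0.4 -0.6] w 0.0855 gf 0.0 t 24.5
dp units [-0.01   0.007  0.706] rows>= 3 rot units [ 0.008 -0.019  0.026]
```

Call:
servo_tool([
  {"dp": [-0.01, 0.006, 0.15], "delta_rot": [0, 0, 0], "fingers": 1},
  {"dp": [0, 0, 0.2], "delta_rot": [0, 0, 0], "fingers": 1},
  {"dp": [0, 0, 0.2], "delta_rot": [0, 0, 0], "fingers": 1},
  {"dp": [0, 0, 0.14], "delta_rot": [0, 0, 0], "fingers": 1},
  {"dp": [0, 0, 0], "delta_rot": [0, 0, 0], "fingers": 1},
])

```text
clock: 25.0
position: [0.5637, -0.0722, 0.1632]
ee_rot: [-0.005, 0.056, 0.998, 0.001]
contact_force: [-0.5, -0.3, 0.2]
width: 0.0857
gripper_force: 0.0
```

Call:
servo_tool([
  {"dp": [0, 0, 0], "delta_rot": [0, 0, 0], "fingers": 0.5},
  {"dp": [0, 0, 0], "delta_rot": [0, 0, 0], "fingers": 0.2},
  {"dp": [0, 0, 0], "delta_rot": [0, 0, 0], "fingers": 0},
  {"dp": [0, 0, 0], "delta_rot": [0, 0, 0], "fingers": 0},
  {"dp": [0, 0, 0], "delta_rot": [0, 0, 0], "fingers": 0},
], force=40)

```text
clock: 25.5
position: [0.5675, -0.0739, 0.1681]
ee_rot: [0.001, 0.057, 0.998, -0.0]
contact_force: [0.8, -0.4, 2.8]
width: 0.0155
gripper_force: 39.6
```

Call:
servo_tool([
  {"dp": [0, 0, 0], "delta_rot": [0, 0, 0], "fingers": 0},
  {"dp": [0, 0, 0], "delta_rot": [0, 0, 0], "fingers": 0},
  {"dp": [0, 0, 0], "delta_rot": [0, 0, 0], "fingers": 0},
])

```text
clock: 25.8
position: [0.5675, -0.0739, 0.1681]
ee_rot: [0.001, 0.057, 0.998, 0.0]
contact_force: [-1.8, 1.3, 5.5]
width: 0.0154
gripper_force: 40.3
```

Gripped (15.5 mm wide, on the post). I'll slide it about 34 mm towards +y, then feel for contact.

Call:
servo_tool([
  {"dp": [0, 0.04, 0], "delta_rot": [0, 0, 0], "fingers": 0},
  {"dp": [0, 0.04, 0], "delta_rot": [0, 0, 0], "fingers": 0},
  {"dp": [0, 0.04, 0], "delta_rot": [0, 0, 0], "fingers": 0},
  {"dp": [0, 0.03, 0], "delta_rot": [0, 0, 0], "fingers": 0},
  {"dp": [0, 0.02, 0], "delta_rot": [0, 0, 0], "fingers": 0},
])

```text
clock: 26.3
position: [0.5714, -0.0408, 0.1681]
ee_rot: [0.001, 0.057, 0.998, -0.001]
contact_force: [-1.1, -3.3, 5.4]
width: 0.0154
gripper_force: 40.2
```

Call:
servo_tool([
  {"dp": [0, 0.01, 0], "delta_rot": [0, 0, 0], "fingers": 0},
  {"dp": [0, 0.01, 0], "delta_rot": [0, 0, 0], "fingers": 0},
  {"dp": [0, 0, 0], "delta_rot": [0, 0, 0], "fingers": 0},
])

```text
clock: 26.6
position: [0.5719, -0.0368, 0.1681]
ee_rot: [0.001, 0.057, 0.998, -0.001]
contact_force: [-1.3, -1.7, 5.6]
width: 0.0152
gripper_force: 40.3
```

Call:
servo_tool([
  {"dp": [0, 0.015, 0], "delta_rot": [0, 0, 0], "fingers": 0},
  {"dp": [0, 0.015, 0], "delta_rot": [0, 0, 0], "fingers": 0},
  {"dp": [0, 0, 0], "delta_rot": [0, 0, 0], "fingers": 0},
  {"dp": [0, 0, 0], "delta_rot": [0, 0, 0], "fingers": 0},
])

```text
clock: 27.0
position: [0.5721, -0.0352, 0.1681]
ee_rot: [0.001, 0.056, 0.998, -0.005]
contact_force: [-3.4, -15.2, 5.2]
width: 0.0158
gripper_force: 41.1
```

Call:
servo_tool([
  {"dp": [0, 0, 0], "delta_rot": [0, 0, 0], "fingers": 0},
  {"dp": [0, 0, 0], "delta_rot": [0, 0, 0], "fingers": 0},
  {"dp": [0, 0, 0], "delta_rot": [0, 0, 0], "fingers": 0},
  {"dp": [0, 0, 0], "delta_rot": [0, 0, 0], "fingers": 0},
  {"dp": [0, 0, 0], "delta_rot": [0, 0, 0], "fingers": 0},
])

```text
clock: 27.5
position: [0.5721, -0.0352, 0.1681]
ee_rot: [0.001, 0.056, 0.998, -0.005]
contact_force: [-3.2, -16.8, 6.3]
width: 0.0152
gripper_force: 41.0
```

Call:
servo_tool([
  {"dp": [0, 0, 0], "delta_rot": [0, 0, 0], "fingers": 0.4},
  {"dp": [0, 0, 0], "delta_rot": [0, 0, 0], "fingers": 0.6},
  {"dp": [0, 0, 0], "delta_rot": [0, 0, 0], "fingers": 0.6},
  {"dp": [0, 0, 0], "delta_rot": [0, 0, 0], "fingers": 0.6},
  {"dp": [0, 0, -0.05], "delta_rot": [0, 0, 0], "fingers": 0.6},
])

```text
clock: 28.0
position: [0.5711, -0.0296, 0.1759]
ee_rot: [-0.002, 0.057, 0.998, 0.0]
contact_force: [0.6, 0.2, 0.1]
width: 0.051
gripper_force: 0.0
```

Call:
servo_tool([
  {"dp": [0, 0, -0.15], "delta_rot": [0, 0, 0], "fingers": 0.6},
  {"dp": [0, 0, -0.2], "delta_rot": [0, 0, 0], "fingers": 0.6},
  {"dp": [0, 0, -0.2], "delta_rot": [0, 0, 0], "fingers": 0.6},
  {"dp": [0, 0, -0.1], "delta_rot": [0, 0, 0], "fingers": 0},
  {"dp": [0, 0, 0], "delta_rot": [0, 0, 0], "fingers": 0},
])

```text
clock: 28.5
position: [0.5736, -0.0302, 0.3115]
ee_rot: [0.004, 0.057, 0.998, -0.0]
contact_force: [0.2, 0.5, 0.3]
width: 0.0231
gripper_force: 0.0
```

Run:
```python
from h import *
from go import go
go([.43,.262,.30])
for n in('scene','top'):
    p,d=save(n,n+'4',s=1.4); w=cloud(cam(n),d).reshape(-1,3)
    for a,zl,zh in(((.4675,.0585),.095,.112),((.618,.041),.095,.112),((.571,-.037),.11,.13),((.424,.264),.05,.08)):
        q=w[(np.hypot(w[:,0]-a[0],w[:,1]-a[1])<.045)&(w[:,2]>zl)&(w[:,2]<zh)]
        print(n,((q.min(0)+q.max(0))/2).round(4),np.median(q,0).round(4),len(q),np.ptp(q,0).round(4)) if len(q) else 0
```

```text
pos [ 0.5736 -0.0302  0.3115] F [0.2 0.5 0.3] w 0.0231 gf 0.0 t 28.5
dp units [0.879 1.37  0.049] rows>= 7 rot units [-0.003  0.088  0.023]
scene [0.4727 0.0602 0.1034] [0.4782 0.0573 0.1036] 236 [0.0557 0.0518 0.0165]
scene [0.6224 0.0425 0.1034] [0.6292 0.0396 0.1042] 286 [0.0533 0.0512 0.0166]
scene [ 0.5742 -0.0352  0.1198] [ 0.5803 -0.0355  0.1232] 112 [0.0452 0.0189 0.0188]
scene [0.4319 0.2655 0.0613] [0.4326 0.2635 0.0594] 416 [0.0712 0.0655 0.0226]
top [0.4718 0.0593 0.1038] [0.4675 0.0752 0.1038] 49 [0.0373 0.0488 0.011 ]
top [0.6224 0.054  0.1031] [0.6217 0.0553 0.1046] 83 [0.0481 0.0207 0.015 ]
top [ 0.5649 -0.035   0.1203] [ 0.5632 -0.0363  0.1241] 49 [0.0239 0.0146 0.0181]
top [0.4332 0.2633 0.0607] [0.4311 0.2621 0.0603] 420 [0.0686 0.0673 0.0213]
```

View pics/scene4.png

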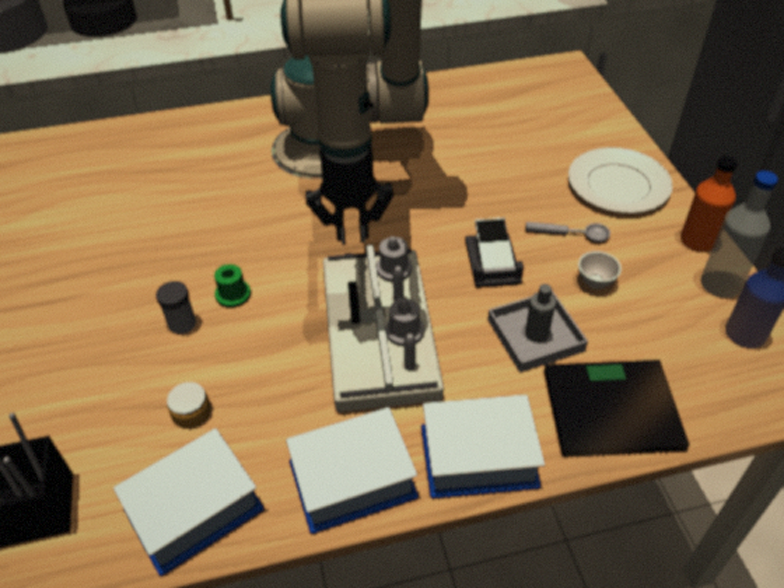

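Both sleeves are seated on spindles 1 and 3, the bar is against them, and the cap stands in the tray. The paddle's black pad is at (491,231) in this view, at the near end. I'll measure it in both views.

Run:
```python
from h import *
from go import go
for n in('scene','top'):
    f=np.load(f'pics/{n}4.npz'); W=cloud(cam(n),f['d']); g=f['p'].max(-1)
    m=(np.hypot(W[...,0]-.44,W[...,1]-.262)<.07)&(W[...,2]>.045)&(W[...,2]<.08)
    m=m.astype(np.uint8); c=cv2.findContours(m,0,2)[0]; c=max(c,key=cv2.contourArea)
    q=W[(m>0)]; k=W[(m>0)&(g<60)]; b=W[(m>0)&(g>110)]
    for z in(q,k,b): print(n,len(z),np.median(z,0).round(4),(z.min(0)+z.max(0)).round(4)/2,np.ptp(z,0).round(3))
    v=np.median(k,0)[:2]-np.median(b,0)[:2]; print('dir',np.arctan2(v[1],v[0]))
go([.425,.262,.25])
```

```text
scene 583 [0.4441 0.2633 0.0565] [0.45075 0.26325 0.0588 ] [0.109 0.07  0.028]
scene 254 [0.4304 0.2661 0.0601] [0.43135 0.26525 0.0616 ] [0.048 0.053 0.022]
scene 262 [0.4652 0.2601 0.0496] [0.45075 0.26325 0.0575 ] [0.109 0.07  0.025]
dir 2.9679678196924915
top 574 [0.4404 0.2608 0.0577] [0.453  0.2612 0.0582] [0.108 0.072 0.026]
top 233 [0.431  0.2635 0.061 ] [0.42995 0.2637  0.06025] [0.045 0.052 0.019]
top 200 [0.4704 0.256  0.0488] [0.453   0.25595 0.05725] [0.108 0.061 0.024]
dir 2.952781452943071
pos [ 0.5718 -0.0299  0.3072] F [-1.  -0.8 -0.2] w 0.0079 gf 0.0 t 28.6
dp units [0.895 1.367 0.286] rows>= 7 rot units [0.001 0.006 0.022]
```

Call:
servo_tool([
  {"dp": [0.125, 0.197, 0], "delta_rot": [0, 0, 0], "fingers": 0},
  {"dp": [0.125, 0.197, 0], "delta_rot": [0, 0, 0], "fingers": 0},
  {"dp": [0.125, 0.197, 0], "delta_rot": [0, 0, 0], "fingers": 0},
  {"dp": [0.125, 0.197, 0], "delta_rot": [0, 0, 0], "fingers": 0},
  {"dp": [0.125, 0.197, 0], "delta_rot": [0, 0, 0], "fingers": 0},
])

```text
clock: 29.1
position: [0.4683, 0.181, 0.305]
ee_rot: [-0.002, 0.057, 0.998, -0.0]
contact_force: [0.5, 0.7, 0.6]
width: -0.0001
gripper_force: 0.0
```

Call:
servo_tool([
  {"dp": [0.125, 0.197, 0], "delta_rot": [0, 0, 0], "fingers": 0},
  {"dp": [0.127, 0.194, 0], "delta_rot": [0, 0, 0], "fingers": 0},
  {"dp": [0, 0, 0], "delta_rot": [0, 0, 0], "fingers": 0},
  {"dp": [0, 0, 0], "delta_rot": [0, 0, 0], "fingers": 0},
  {"dp": [0, 0, 0], "delta_rot": [0, 0, 0], "fingers": 0},
])

```text
clock: 29.6
position: [0.4291, 0.2624, 0.3059]
ee_rot: [-0.001, 0.057, 0.998, -0.001]
contact_force: [-0.3, -0.6, -0.5]
width: 0.0004
gripper_force: 0.0
```

```bash
python3 go.py .430 .264 .134; python3 -c "
from h import *
save('wrist','w6',s=1.4)"
```

```text
pos [0.4291 0.2624 0.3059] F [-0.3 -0.6 -0.5] w 0.0004 gf 0.0 t 29.6
dp units [-0.005  0.01   0.859] rows>= 4 rot units [-0.017 -0.014  0.016]
```

View pics/w6.png

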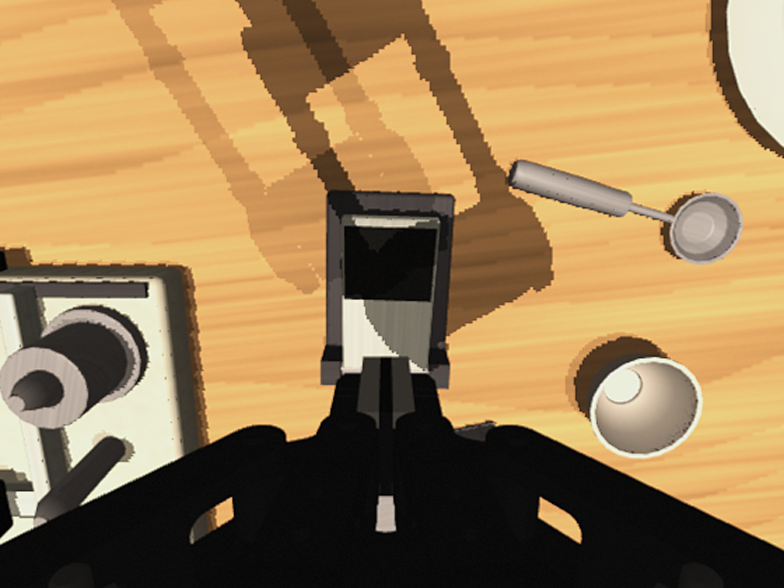

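The pad spans about (343–438, 226–300), centre (390,263).

```bash
python3 -c "
from h import *
print(atz(cam('wrist'),390/1.4,263/1.4,.061).round(4))"
```

```text
[0.427  0.2656 0.061 ]
```

Call:
servo_tool([
  {"dp": [0, 0, 0.15], "delta_rot": [0, 0, 0], "fingers": 0},
  {"dp": [0, 0, 0.2], "delta_rot": [0, 0, 0], "fingers": 0},
  {"dp": [0, 0, 0.2], "delta_rot": [0, 0, 0], "fingers": 0},
  {"dp": [0, 0, 0.2], "delta_rot": [0, 0, 0], "fingers": 0},
  {"dp": [0, 0, 0], "delta_rot": [0, 0, 0], "fingers": 0},
], force=40)

```text
clock: 30.15
position: [0.4264, 0.2602, 0.1523]
ee_rot: [-0.005, 0.058, 0.998, -0.003]
contact_force: [-1.3, -0.6, 0.2]
width: 0.0002
gripper_force: 0.0
```

Call:
servo_tool([
  {"dp": [0, 0.012, 0.05], "delta_rot": [0, 0, 0], "fingers": 0},
  {"dp": [0, 0, 0.05], "delta_rot": [0, 0, 0], "fingers": 0},
  {"dp": [0, 0, 0.05], "delta_rot": [0, 0, 0], "fingers": 0},
  {"dp": [0, 0, 0.05], "delta_rot": [0, 0, 0], "fingers": 0},
  {"dp": [0, 0, 0], "delta_rot": [0, 0, 0], "fingers": 0},
])

```text
clock: 30.65
position: [0.429, 0.2662, 0.1171]
ee_rot: [-0.0, 0.057, 0.998, 0.001]
contact_force: [-3.6, 1.8, 8.3]
width: 0.0003
gripper_force: 3.7
```

Call:
servo_tool([
  {"dp": [0, 0, 0.02], "delta_rot": [0, 0, 0], "fingers": 0},
  {"dp": [0, 0, 0], "delta_rot": [0, 0, 0], "fingers": 0},
])

```text
clock: 30.85
position: [0.4287, 0.2662, 0.1138]
ee_rot: [-0.0, 0.057, 0.998, 0.001]
contact_force: [-4.9, 2.0, 9.5]
width: 0.0001
gripper_force: 4.3
```

Call:
servo_tool([
  {"dp": [0, 0, 0.02], "delta_rot": [0, 0, 0], "fingers": 0},
  {"dp": [0, 0, 0.01], "delta_rot": [0, 0, 0], "fingers": 0},
  {"dp": [0, 0, 0], "delta_rot": [0, 0, 0], "fingers": 0},
])

```text
clock: 31.15
position: [0.4285, 0.2663, 0.1101]
ee_rot: [-0.0, 0.057, 0.998, 0.001]
contact_force: [-8.6, 0.0, 23.4]
width: 0.0002
gripper_force: 12.1
```

The force jump shows the stop has been reached. I'll hold 1.5 s, then release.

Call:
servo_tool([
  {"dp": [0, 0, 0], "delta_rot": [0, 0, 0], "fingers": 0},
  {"dp": [0, 0, 0], "delta_rot": [0, 0, 0], "fingers": 0},
  {"dp": [0, 0, 0], "delta_rot": [0, 0, 0], "fingers": 0},
  {"dp": [0, 0, 0], "delta_rot": [0, 0, 0], "fingers": 0},
  {"dp": [0, 0, 0], "delta_rot": [0, 0, 0], "fingers": 0},
])

```text
clock: 31.65
position: [0.4285, 0.2663, 0.1101]
ee_rot: [-0.0, 0.057, 0.998, 0.001]
contact_force: [-8.5, 0.2, 23.8]
width: 0.0002
gripper_force: 12.1
```

Call:
servo_tool([
  {"dp": [0, 0, 0], "delta_rot": [0, 0, 0], "fingers": 0},
  {"dp": [0, 0, 0], "delta_rot": [0, 0, 0], "fingers": 0},
  {"dp": [0, 0, 0], "delta_rot": [0, 0, 0], "fingers": 0},
  {"dp": [0, 0, 0], "delta_rot": [0, 0, 0], "fingers": 0},
  {"dp": [0, 0, 0], "delta_rot": [0, 0, 0], "fingers": 0},
])

```text
clock: 32.15
position: [0.4285, 0.2663, 0.1101]
ee_rot: [0.0, 0.057, 0.998, 0.001]
contact_force: [-8.4, 0.1, 24.2]
width: 0.0
gripper_force: 12.1
```

Call:
servo_tool([
  {"dp": [0, 0, 0], "delta_rot": [0, 0, 0], "fingers": 0},
  {"dp": [0, 0, 0], "delta_rot": [0, 0, 0], "fingers": 0},
  {"dp": [0, 0, 0], "delta_rot": [0, 0, 0], "fingers": 0},
  {"dp": [0, 0, 0], "delta_rot": [0, 0, 0], "fingers": 0},
  {"dp": [0, 0, 0], "delta_rot": [0, 0, 0], "fingers": 0},
])

```text
clock: 32.65
position: [0.4285, 0.2663, 0.1101]
ee_rot: [-0.0, 0.057, 0.998, 0.001]
contact_force: [-9.1, 0.1, 24.2]
width: 0.0001
gripper_force: 12.1
```

Run:
```python
from h import *
p,d=save('scene','scene5'); W=cloud(cam('scene'),d); m=(np.hypot(W[...,0]-.455,W[...,1]-.26)<.03)&(W[...,2]>.03)&(W[...,2]<.08); q=W[m]
A=np.c_[q[:,:2],np.ones(len(q))]; print(np.linalg.lstsq(A,q[:,2],rcond=None)[0].round(3),len(q),np.median(q[:,2]))
```

```text
[-0.461  0.117  0.222] 355 0.039018481747677566
```

Call:
servo_tool([
  {"dp": [0, 0, -0.05], "delta_rot": [0, 0, 0], "fingers": 0},
  {"dp": [0, 0, -0.1], "delta_rot": [0, 0, 0], "fingers": 0},
  {"dp": [0, 0, -0.15], "delta_rot": [0, 0, 0], "fingers": 0},
  {"dp": [0, 0, -0.2], "delta_rot": [0, 0, 0], "fingers": 0},
  {"dp": [0, 0, -0.2], "delta_rot": [0, 0, 0], "fingers": 0},
])

```text
clock: 33.2
position: [0.4292, 0.2655, 0.2485]
ee_rot: [0.0, 0.057, 0.998, 0.0]
contact_force: [1.4, 0.6, 0.1]
width: -0.0002
gripper_force: 0.0
```

Call:
servo_tool([
  {"dp": [0, 0, 0], "delta_rot": [0, 0, 0], "fingers": 0},
  {"dp": [0, 0, 0], "delta_rot": [0, 0, 0], "fingers": 0},
  {"dp": [0, 0, 0], "delta_rot": [0, 0, 0], "fingers": 0},
  {"dp": [0, 0, 0], "delta_rot": [0, 0, 0], "fingers": 0},
  {"dp": [0, 0, 0], "delta_rot": [0, 0, 0], "fingers": 0},
])

```text
clock: 33.7
position: [0.4288, 0.2653, 0.2456]
ee_rot: [-0.001, 0.057, 0.998, -0.001]
contact_force: [0.6, -0.5, -0.4]
width: -0.0002
gripper_force: 0.0
```

Run:
```python
from h import *
print(readout.get_state()['position'])
p,d=save('scene','scene6',s=1.4); W=cloud(cam('scene'),d); m=(np.hypot(W[...,0]-.455,W[...,1]-.26)<.03)&(W[...,2]>.03)&(W[...,2]<.08); q=W[m]
A=np.c_[q[:,:2],np.ones(len(q))]; print(np.linalg.lstsq(A,q[:,2],rcond=None)[0].round(3),len(q),np.median(q[:,2]))
```

```text
[0.42882323 0.26531902 0.24561298]
[-0.299  0.041  0.178] 350 0.05232905676575422
```

View pics/scene6.png

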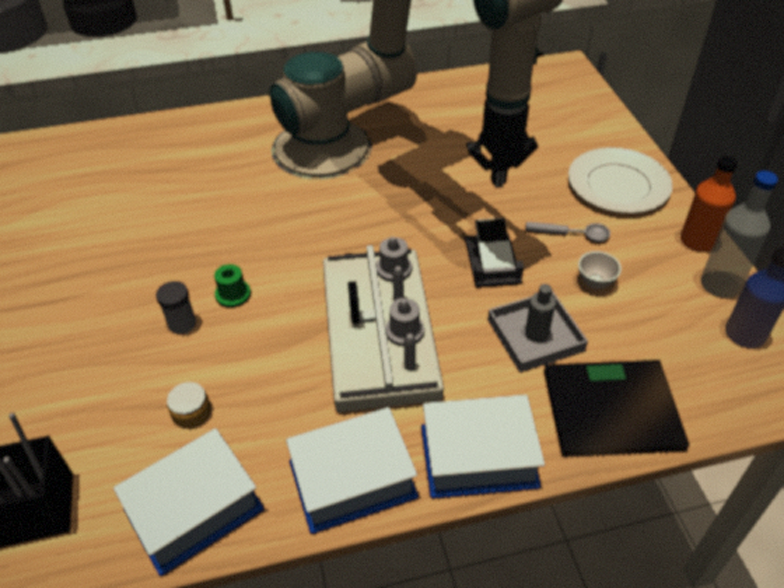

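The plate measured 39 mm high while held down, and the paddle is back up now. Sleeves, bar and cap are all in place, and the robot is clear, so I'm handing in.

```bash
python3 -c "
from rig import manip
print(manip.sign_off())"
```

```text
the job is handed in; nothing more can be done
None
```

I handed the job in with every step carried out, though no pass or fail came back: the cap stands in the tray, the two sleeves present sit on spindles 1 and 3, the clamp bar was pressed against them (about 15 N) and left shut, and the paddle was held at its stop for 1.5 s and came back up.

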